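# Put the drawplates away and close the heavy case

### The job

Put the drawplates away: take every drawplate from the sloped draining stand and stand it on its long edge in the comb rails of the open case, one to a slot, and lay the round green wax cake in the case's empty end compartment. Then close the heavy cover fully, lowering it slowly all the way by its front bar so that it never falls or slams. Leave the other things on the bench where they are.

Things in the scene. Friction and masses are not known exactly. Their poses are not given: they have to be found in the camera images.
- case: grey steel case fixed on the bench, 160 (x) x 305 (y) x 45 mm high, walls and floor 5 mm; origin at the centre of its underside, x from its front to the hinge rim (its front faces left in the room, towards the stand), y away from the robot, z up. Two wooden comb rails, each 20 mm deep in x, at x = -32 and +32 mm, leave 44 mm between them for the fingers; they have four slots at pitch 44 mm along y
- slot_1 (a point): middle of slot 1 of 4 (1 nearest the robot) on the case's floor between the two rails; slot 11.5 mm wide, 22 mm deep, between teeth with 45 degree flanks that guide a plate in (tips 42 mm above the case's underside); a seated plate's centre is 30 mm above this point, its 90 mm edge along the case's x
- slot_2 (a point): middle of slot 2 of 4 (1 nearest the robot) on the case's floor between the two rails; slot 11.5 mm wide, 22 mm deep, between teeth with 45 degree flanks that guide a plate in (tips 42 mm above the case's underside); a seated plate's centre is 30 mm above this point, its 90 mm edge along the case's x
- slot_3 (a point): middle of slot 3 of 4 (1 nearest the robot) on the case's floor between the two rails; slot 11.5 mm wide, 22 mm deep, between teeth with 45 degree flanks that guide a plate in (tips 42 mm above the case's underside); a seated plate's centre is 30 mm above this point, its 90 mm edge along the case's x
- slot_4 (a point): middle of slot 4 of 4 (1 nearest the robot) on the case's floor between the two rails; slot 11.5 mm wide, 22 mm deep, between teeth with 45 degree flanks that guide a plate in (tips 42 mm above the case's underside); a seated plate's centre is 30 mm above this point, its 90 mm edge along the case's x
- compartment (a point): centre of the floor of the empty compartment at the end of the case away from the robot, behind a 43 mm high partition: inside 98 mm (case y 49 to 147) by 150 mm (case x), open above; the wall shelf hangs out over the bench behind it, so do not lift the hand high here
- cover (a joint): hinge angle of the cover, rad: 0 closed, 1.44 to 1.58 standing open at the start, stop at 1.68. The cover is a hollow grey steel hood, 160 x 305 x 40 mm, 1.1 to 1.5 kg, hinged on the case's right rim (+x). Hinge friction (0.45 Nm) holds it where it is left above about 0.9 rad; lower down it falls shut by its weight. Closing at over 1.5 rad/s counts as falling
- cover_hinge (a point): middle of the hinge axis, which runs along the case's y, on the right rim 45 mm above the case's underside
- cover_bar (a point): middle of the round steel pull bar on the cover's front: 12 mm thick, 130 mm long along the case's y, on posts 55 mm either side of its middle, its axis 45 mm clear of the front face. With the cover closed it lies 205 mm before and 20 mm above the hinge axis; it turns with the cover about the hinge and is on top when open, about 0.25 m above the bench
- stand: sloped wooden draining stand fixed on the bench, 245 (x) x 100 (y) mm, board 10 mm thick; origin at the centre of its underside. Plates stand in four places along its x at pitch 55 mm, leaning 0.28 rad from upright, tops to its -x (the robot's side), held by slanted fingers to 38 mm of their height outside the middle 44 mm of their length. Nearest first gives the hand most room
- plate_1: steel drawplate, 90 x 60 x 8 mm with rows of small holes, 0.2 to 0.4 kg; two to four such equal plates are present, the absent ones read None. Origin at its centre; x is the normal of its face (8 mm), y runs along its 90 mm edge, z along its 60 mm height
- plate_2: steel drawplate, 90 x 60 x 8 mm with rows of small holes, 0.2 to 0.4 kg; two to four such equal plates are present, the absent ones read None. Origin at its centre; x is the normal of its face (8 mm), y runs along its 90 mm edge, z along its 60 mm height
- plate_3: steel drawplate, 90 x 60 x 8 mm with rows of small holes, 0.2 to 0.4 kg; two to four such equal plates are present, the absent ones read None. Origin at its centre; x is the normal of its face (8 mm), y runs along its 90 mm edge, z along its 60 mm height
- plate_4: steel drawplate, 90 x 60 x 8 mm with rows of small holes, 0.2 to 0.4 kg; two to four such equal plates are present, the absent ones read None. Origin at its centre; x is the normal of its face (8 mm), y runs along its 90 mm edge, z along its 60 mm height
- wax_cake: round green cake of wax, 44 mm diameter, 20 mm high, about 0.09 kg, lying flat on the bench between the case and the stand; origin at the centre of its underside
- ring_clamp: wooden ring clamp, 30 x 131 x 30 mm, lying between the case and the stand; leave it alone; origin at the centre of its underside
- marker: white marker pen, 17 x 135 x 16 mm, lying to the right of the case; leave it alone; origin at the centre of its underside
- bench_block: dark steel block, 75 x 60 x 18 mm, lying beyond the case's far end on the left; leave it alone; origin at the centre of its underside
- pickle_tin: food tin, 57 mm diameter, 72 mm high, left of the stand; leave it alone; origin at the centre of its underside
Mind the look-alikes: they are no part of the job. Of the things that look like the wax_cake, the smaller one is meant.

How it is judged:
By the outcome, as a careful person would: the job done as asked, in the order asked, and still so for the second after the job is handed in, with the robot touching nothing.
Of plate_1, plate_2, plate_3, plate_4 only 2 to 4 are there at a start; the rules pass over those that are not, and their reading is None.
At some moment in a run one of wax_cake may be knocked a few centimetres aside while the robot is not near it.
It also fails if it takes over 210 s, if anything falls off the work surface, if the arm or the gripper's body presses on something with over 40 N, if the wrist force passes 120 N, or if a joint passes its speed limit or range.

### The arm

A 6-joint arm with a two-finger parallel gripper is mounted at the origin on a cart in front of the work surface, level with it; the furniture and walls round the work are solid. World frame = base frame: x ahead of the robot, y to its left, z up, the work surface at z = 0. Lengths are in mm, angles in degrees, forces in N, time in s.
With the tool pointing down it reaches from about 275 to 975 mm from the base axis. Payload 8.4 kg.
Tool frame: the origin (TCP) lies on the centre line of the jaws, within the pads' length; the fingertips stand 19 mm ahead of it and the grasp point (between the pads) is the TCP; z points along the fingers, y is the line along which they close (so a half turn about z gives the same grasp; the last joint's range is limited). The gripper opens to 92 mm and grips with 3 to 60 N. Pads are 20 mm wide; open, the fingers measure 128 mm over their backs; the gripper's body (75 mm by 189 mm) begins 69 mm behind the grasp point.
Start: joints at [-64.538, 20.225, 93.587, -0, 66.188, -0.138], TCP at [270.05, -563.65, 233.583] pointing down, gripper open.
Joint ranges: [-150.9, 150.9], [-52.94, 120.26], [3.33, 152.33], [-74.26, 254.26], [0, 154.13], [-172.89, 172.89]. Speed limits (degrees/s): [127.2, 127.2, 159.86, 180, 180, 180].

### API

Orientations are given as [roll, pitch, yaw] about the fixed x, y, z axes, in that order (R = Rz(yaw) Ry(pitch) Rx(roll)).
In Python, from bench import arm, vision, ticket, models gives the robot as it stands.
- The arm moves only by the tool apply_moves, never from a script. Its argument "moves" is a list of rows, each an object of numbers: "dx", "dy", "dz": the shift along the tool's x, y, z in units of 20 mm (1.0 is 20 mm); "twist": the turn about the tool's z in units of 4 degrees (1.0 is 4 degrees). In form: [{"dx": .., "dy": .., "dz": .., "twist": ..}, ...]. A call has 1 to 8 rows; each row shifts and turns the commanded pose from where the row before left it, along the tool's axes as they then stand; what a row does not reach is not made up. A row lasts 1/8 s, in which the tool goes at most 62.5 mm and 10.7 degrees, less where a joint would pass 70% of its speed; a pose out of reach is approached as far as the arm can. A call with a number of a shift or a turn outside -1 to 1 is refused whole. A call with a gripper value outside its range is refused whole. "grip" is the opening, from -1 (shut) to 1 (fully open), set as the call begins (left out, the last holds). The fingers move at their own pace and stop on an object; "newtons" is the grip in N (left out, the last holds). Time passes only in rows, so rows that do not move let the fingers close. It gives the time, the measured TCP pose, the force, the opening and the grip force at its end, in the units of the state.
- arm.sense(): the state, without advancing time (a new reading comes with each control period).
- vision.get_image(name): name is "scene" or "top" or "wrist"; returns a dict with "img" (384x512x3 uint8, red, green, blue), "z_map" (384x512 float32, mm along the optical axis (not along the pixel's ray), 0 where there is no reading), "fov_y" (degrees; the focal length in pixels is half the picture's height over the tangent of half this angle, whatever the lens; pixels are square), "cx", "cy" (the principal point, pixels), "view" (4x4, takes a point from world to camera coordinates). Camera axes: x right, y down, z forward; pixel columns grow to the right and rows downward; lengths in mm; the calibration is good to about 2 mm. The wrist camera is an equidistant fisheye: a pixel r from the principal point sees the ray r / f radians off the axis. A picture is of the moment at which its call begins.
- ticket.hand_in(): hands the job in; it is judged then, once.
Trained networks look in the newest picture that a camera, given by its name, has taken for a name from the list of things; names that differ only in an ending like _2 or _b are one class to them, and where a whole thing is asked for, a point or a joint stands for the part that bears it (a point fixed in the world has none). Each returns a list of dicts, best first, with "score" (0 to 1); they miss things now and then, are a little off and sometimes report something else, mostly with a low value. They report only what shows in the picture. A call takes as long as a camera call. They do not tell look-alikes from the thing itself.
- models.search_frame(target, camera): "box" ([centre column, centre row, width, height] in pixels, round what is visible of it).
- models.trace(target, camera): "mask" (384x512 bool, what is visible of it) and "box" ([centre column, centre row, width, height] in pixels, round what is visible of it).
- models.place_of(target, camera): "pixel" ([column, row] in pixels: a listed point, or the origin of a listed thing).
The state is a dict: "time_s": time; "q": joint angles; "joint_vel": joint speeds; "effort": joint torques, N m; "eef_pos": TCP position; "ee_rot": TCP orientation; "contact_force": force on the tool from outside, world axes, zero at the start; "torque": the same for the moment, N m; "gripper_width": opening from 0.0 (shut) to 1.0 (fully open); "finger_force": force on a finger pad.
Only numpy, scipy, OpenCV 4.12 (cv2) and the standard library are available. Lean on these libraries where they do the work, as an engineer would, in place of code of your own. Each camera call takes 0.05 s, during which the arm holds its last target. There are 200 camera calls.

## Working session

There is one attempt and no reset: what is moved stays moved. The work goes in short steps, Python scripts to look and compute and a tool call to move; the robot and the scene stay as the last step left them, time stands still between calls to the robot, and variables do not carry over. Pictures are saved under pics/ and viewed, at most 14 in all, crops included, and the job is handed in when it is done.

Besides the shell and the picture viewer there is one more tool, called after "Emit:" in YAML: its name, and indented under it one key for each argument. apply_moves: Moves the arm, as the interface text tells. Shifts and turns lie within -1 to 1; 1 stands for 20 mm of shift or 4 degrees of turn. Its arguments: {"type":"object","properties":{"moves":{"type":"array","items":{"type":"object","properties":{"dx":{"type":"number","minimum":-1,"maximum":1},"dy":{"type":"number","minimum":-1,"maximum":1},"dz":{"type":"number","minimum":-1,"maximum":1},"twist":{"type":"number","minimum":-1,"maximum":1}}}},"grip":{"type":"number"},"newtons":{"type":"number"}},"required":["moves"]}

```bash
mkdir -p pics; ls; cat > h.py <<'E'
import numpy as np, cv2
from bench import arm, vision, ticket, models
def cam(n):
    d=vision.get_image(n); d['f']=d['img'].shape[0]/2/np.tan(np.radians(d['fov_y']/2)); d['n']=n; return d
def cloud(d):
    h,w=d['z_map'].shape; u,v=np.meshgrid(np.arange(w),np.arange(h)); z=d['z_map'].astype(float)
    a=(u-d['cx'])/d['f']; b=(v-d['cy'])/d['f']
    if d['n']=='wrist':
        r=np.hypot(a,b)+1e-9; t=np.tan(np.minimum(r,1.5))/r; a=a*t; b=b*t
    P=np.stack([a*z,b*z,z],-1)
    V=np.linalg.inv(d['view']); W=P@V[:3,:3].T+V[:3,3]; W[z<=0]=np.nan; return W
def save(d,name,crop=None,k=1):
    im=d['img'][...,::-1]
    if crop: x0,y0,x1,y1=crop; im=im[y0:y1,x0:x1]
    cv2.imwrite('pics/'+name,cv2.resize(im,None,fx=k,fy=k,interpolation=cv2.INTER_CUBIC))
E
python3 - <<'E'
from h import *
a=cam('scene');b=cam('top')
im=np.vstack([a['img'],b['img']])
cv2.imwrite('pics/a.png',cv2.resize(np.hstack([a['img'],b['img']]),(800,300))[...,::-1])
save(b,'top.png',None,1.5)
s=arm.sense(); print(s)
for c in (a,b):
    print(c['n'],np.linalg.inv(c['view'])[:3,3],c['f']); W=cloud(c)
    for t in ['case','cover','cover_bar','cover_hinge','stand','plate_1','wax_cake','slot_1','slot_4','compartment','ring_clamp','pickle_tin']:
        for r in models.place_of(t,c['n'])[:5]:
            u,v=np.round(r['pixel']).astype(int); 
            print(t,round(r['score'],2),u,v,np.round(W[min(max(v,0),383),min(max(u,0),511)]))
E
```

```text
pics
{'time_s': 0.1, 'q': array([-6.45371662e+01,  2.02578032e+01,  9.36253042e+01, -5.91748435e-05,
        6.61876421e+01, -1.37502464e-01]), 'joint_vel': array([-0.05563813, -0.16311369, -0.12788973,  0.00201346,  0.01391553,
        0.01689509]), 'effort': array([-8.67437921e-04, -5.94906020e+01, -3.34931803e+01,  6.98077935e-02,
        1.83553254e-02, -5.89370779e-05]), 'eef_pos': array([ 269.87306399, -563.25823342,  232.94289245]), 'ee_rot': array([-1.79929251e+02, -1.15681694e-04,  2.56003602e+01]), 'contact_force': array([-0.01876814,  0.24561802,  0.10583434]), 'torque': array([-0.03608106,  0.01417272,  0.04462732]), 'finger_force': 0.0, 'gripper_width': 0.9952599856294551}
scene [-291.32374447  376.90177939  989.70037456] 355.96556389167614
case 0.57 280 204 [512. -82.  21.]
case 0.4 175 231 [519. 314.  25.]
case 0.19 359 195 [108. -36. 467.]
case 0.19 125 243 [526. 482.  26.]Traceback (most recent call last):
  File "<stdin>", line 10, in <module>
ValueError: it knows: bench_block, case, compartment, cover_bar, cover_hinge, marker, pickle_tin, plate, ring_clamp, slot, stand, wax_cake
```

View pics/top.png

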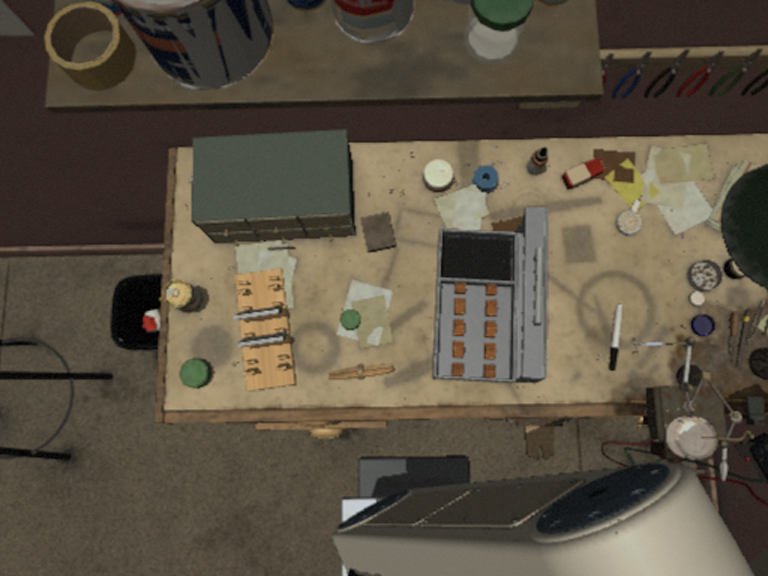

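View pics/a.png

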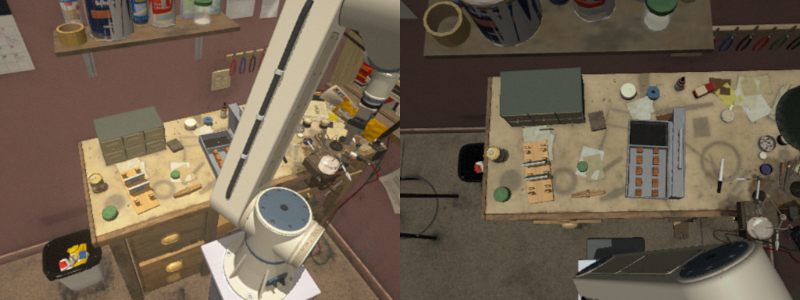

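The top picture shows two plates in the stand's two middle places (viewed at about (263,313) and (263,339)) and the case with its cover open at (490,305). There are two green discs: (350,319), which is smaller and lies between case and stand, and (195,373), which is larger and lies left of the stand. The description fits the first; I will confirm it in a crop.

```bash
python3 - <<'E'
from h import *
b=cam('top'); print(np.round(np.linalg.inv(b['view']),3),b['f']); W=cloud(b)
for t in ['case','cover_bar','cover_hinge','stand','plate','wax_cake','slot','compartment','ring_clamp']:
    for r in models.place_of(t,'top')[:5]:
        if r['score']<.3: continue
        u,v=np.round(r['pixel']).astype(int); print(t,round(r['score'],2),u,v,np.round(W[min(v,383),min(u,511)]))
for t in ['plate','wax_cake','stand','case','cover_bar']:
    for r in models.trace(t,'top')[:5]:
        if r['score']<.3: continue
        P=W[r['mask']];P=P[~np.isnan(P[:,0])]; print('tr',t,round(r['score'],2),np.round(r['box']),len(P),np.round(np.median(P,0)),np.round(np.percentile(P,2,axis=0)),np.round(np.percentile(P,98,axis=0)))
        if t in('stand','case'):
            uv=np.argwhere(r['mask'])[:,::-1]; print(cv2.minAreaRect(P[:,:2].astype(np.float32)))
# heights over case & cover
z=W[...,2]
m=(z>225)&(W[...,1]<0)&(W[...,0]>350)&(W[...,0]<850)&(W[...,1]>-300); print('top of cover',m.sum(),np.round(np.percentile(W[m],[2,50,98],axis=0)))
save(b,'c1.png',(100,150,380,275),2.8)
E
```

```text
[[-1.600000e-02 -9.820000e-01  1.870000e-01  3.212410e+02]
 [-1.000000e+00  1.900000e-02  1.200000e-02  4.173500e+01]
 [-1.500000e-02 -1.870000e-01 -9.820000e-01  1.271431e+03]
 [ 0.000000e+00  0.000000e+00  0.000000e+00  1.000000e+00]] 412.78193513452476
case 0.72 314 206 [ 524. -110.    0.]
case 0.37 314 226 [ 461. -107.    4.]
cover_bar 0.95 357 187 [ 530. -190.  253.]
cover_hinge 0.78 343 200 [ 534. -193.   44.]
stand 0.93 176 217 [496. 318.  11.]
plate 0.49 172 218 [493. 330.  12.]
wax_cake 0.64 130 250 [396. 450.  29.]
wax_cake 0.43 229 210 [514. 153.  20.]
slot 0.75 314 240 [ 419. -106.   -0.]
slot 0.73 315 210 [ 511. -112.    6.]
slot 0.68 315 224 [ 468. -111.    1.]
compartment 0.59 318 172 [ 632. -127.    3.]
compartment 0.59 317 198 [ 549. -120.    2.]
ring_clamp 0.84 238 246 [403. 126.  25.]
tr plate 0.55 [174. 227.  32.   9.] 163 [464. 313.  64.] [451. 269.  16.] [479. 354.  72.]
tr wax_cake 0.85 [131. 249.  22.  25.] 320 [402. 451.  26.] [376. 425.  12.] [428. 479.  31.]
tr stand 0.78 [177. 220.  39.  84.] 2213 [488. 315.  11.] [374. 261.   5.] [608. 368.  45.]
((492.02557373046875, 316.95404052734375), (244.71055603027344, 101.45405578613281), 7.701198101043701)
tr case 0.61 [328. 197.  81. 116.] 7691 [ 525. -154.   23.] [ 380. -218.    1.] [678. -39. 255.]
((529.9876708984375, -133.29554748535156), (193.64944458007812, 306.63763427734375), 85.82548522949219)
tr case 0.52 [252. 156.  21.  28.] 459 [691.  80.  18.] [653.  49.   4.] [730. 111.  23.]
((694.95556640625, 80.83806610107422), (81.99999237060547, 61.44856643676758), 10.850388526916504)
tr cover_bar 0.87 [354. 197.  20. 118.] 2381 [ 519. -198.  205.] [ 373. -226.   43.] [ 673. -175.  257.]
top of cover 8130 [[ 540. -214.  256.]
 [ 750. -104.  559.]
 [ 829.   -4.  648.]]
```

View pics/c1.png

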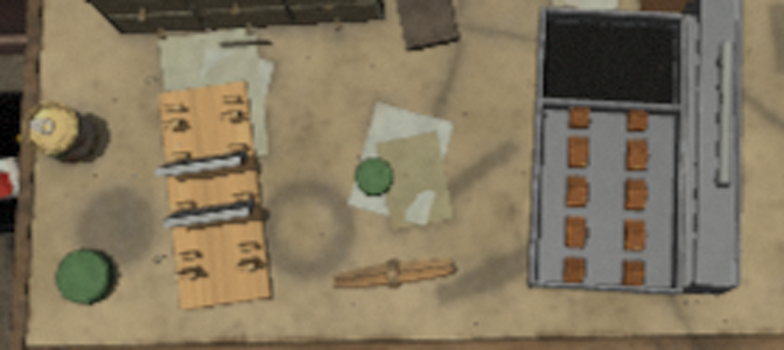

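The crop confirms it: the small green disc at crop (375,175) lies between stand and case, so it is the wax cake. The larger one at (85,275) is the look-alike. Two plates are in the middle places. Next I fit the case, stand and plates precisely.

```bash
python3 - <<'E'
from h import *
b=cam('top'); W=cloud(b)
ok=~np.isnan(W[...,0])
def box(x0,x1,y0,y1,z0,z1): 
    m=ok&(W[...,0]>x0)&(W[...,0]<x1)&(W[...,1]>y0)&(W[...,1]<y1)&(W[...,2]>z0)&(W[...,2]<z1); return W[m]
def pr(n,P): print(n,len(P),np.round(np.percentile(P,[1,50,99],axis=0),1).tolist())
F=box(390,670,-60,-20,38,52); pr('frontwall',F)
p=np.polyfit(F[:,0],F[:,1],1); print('front slope deg',np.degrees(np.arctan(p[0])),p)
R=box(350,700,-200,-20,38,52); print(cv2.minAreaRect(R[:,:2].astype(np.float32)))
N=box(360,700,-160,-50,38,52)
for lo,hi in ((360,400),(560,620),(640,700)): pr('xw',N[(N[:,0]>lo)&(N[:,0]<hi)])
# comb blocks
C=N[(N[:,0]<640)]
h=np.histogram(C[:,0],bins=np.arange(370,640,4)); print(list(zip(h[1].astype(int).tolist(),h[0].tolist())))
B=box(440,620,-215,-165,245,270); pr('bar',B); q=np.polyfit(B[:,0],B[:,1],1); print('bar slope',np.degrees(np.arctan(q[0])))
for z in range(60,230,40): pr('cov%d'%z,box(440,600,-260,-150,z,z+20))
for x0,x1 in ((420,485),(485,560)):
    P=box(x0,x1,255,375,55,90); pr('plate',P); c=np.polyfit(P[:,1],P[:,0],1); print(np.degrees(np.arctan(c[0])),c)
    T=P[P[:,2]>np.percentile(P[:,2],60)]; pr('top',T)
    
P=box(600,800,150,480,60,400); pr('cabinet',P)
P=box(480,550,110,190,13,30); pr('wax',P)
E
```

```text
frontwall 170 [[395.2, -57.1, 39.0], [535.0, -39.3, 44.7], [665.5, -29.3, 50.3]]
front slope deg -4.387982103346612 [-0.07673482  1.13826134]
((530.614013671875, -122.27519226074219), (171.81375122070312, 306.45318603515625), 86.0604019165039)
xw 86 [[376.2, -157.6, 38.1], [383.0, -112.5, 43.5], [398.6, -52.5, 49.9]]
xw 75 [[564.8, -158.7, 38.2], [578.6, -101.8, 42.5], [583.6, -50.3, 47.8]]
xw 77 [[675.8, -157.4, 38.0], [681.4, -105.5, 43.8], [686.6, -50.1, 49.4]]
[(370, 0), (374, 12), (378, 29), (382, 22), (386, 4), (390, 3), (394, 11), (398, 8), (402, 2), (406, 0), (410, 0), (414, 0), (418, 0), (422, 0), (426, 1), (430, 2), (434, 10), (438, 12), (442, 8), (446, 2), (450, 0), (454, 0), (458, 0), (462, 0), (466, 0), (470, 1), (474, 5), (478, 12), (482, 11), (486, 9), (490, 3), (494, 0), (498, 0), (502, 0), (506, 0), (510, 0), (514, 1), (518, 3), (522, 11), (526, 13), (530, 8), (534, 0), (538, 0), (542, 0), (546, 0), (550, 0), (554, 0), (558, 0), (562, 2), (566, 2), (570, 4), (574, 24), (578, 32), (582, 11), (586, 0), (590, 0), (594, 0), (598, 0), (602, 0), (606, 0), (610, 0), (614, 0
[... 183 characters left out ...]
nt call last):
  File "<stdin>", line 16, in <module>
  File "<stdin>", line 6, in pr
    return _quantile_unchecked(
        a, q, axis, out, overwrite_input, method, keepdims, weights)
    return _ureduce(a,
                    func=_quantile_ureduce_func,
    ...<5 lines>...
                    overwrite_input=overwrite_input,
                    method=method)
    r = func(a, **kwargs)
    result = _quantile(arr,
                       quantiles=q,
    ...<2 lines>...
                       out=out,
                       weights=wgt)
    slices_having_nans = np.isnan(arr[-1, ...])
                                  ~~~^^^^^^^^^
IndexError: index -1 is out of bounds for axis 0 with size 0
```

```bash
python3 - <<'E'
from h import *
b=cam('top'); W=cloud(b)
ok=~np.isnan(W[...,0])
def box(x0,x1,y0,y1,z0,z1): 
    m=ok&(W[...,0]>x0)&(W[...,0]<x1)&(W[...,1]>y0)&(W[...,1]<y1)&(W[...,2]>z0)&(W[...,2]<z1); return W[m]
def pr(n,P): print(n,len(P),np.round(np.percentile(P,[1,50,99],axis=0),1).tolist() if len(P) else '')
pr('cover',box(440,600,-260,-150,190,225))
for x0,x1 in ((420,485),(485,560)):
    P=box(x0,x1,255,375,55,90); pr('plate',P); c=np.polyfit(P[:,1],P[:,0],1); print(np.degrees(np.arctan(c[0])),c)
    pr('top',P[P[:,2]>64])
pr('cabinet',box(600,850,150,480,60,400))
pr('wax',box(480,550,110,190,13,30))
# place template: case from comb tooth tops
T=box(385,562,-150,-60,37,47)
n=np.array([np.cos(np.radians(4)),-np.sin(np.radians(4))]); s=T[:,:2]@n
print([ (np.round(np.median(s[abs(s-c)<12]),1)) for c in (403,447,491,535)])
t=T[:,:2]@np.array([n[1],-n[0]]); print(np.histogram(t,12))
E
```

```text
cover 682 [[442.1, -223.7, 200.9], [514.9, -194.1, 206.1], [598.8, -175.5, 212.6]]
plate 103 [[450.7, 268.7, 55.4], [459.1, 312.9, 68.5], [468.0, 354.6, 74.7]]
-7.171914620334064 [-1.25831404e-01  4.98886770e+02]
top 90 [[450.6, 268.7, 64.7], [458.9, 312.0, 68.8], [467.4, 354.2, 74.8]]
plate 99 [[504.6, 276.5, 57.3], [514.1, 319.9, 68.5], [524.9, 364.2, 74.2]]
-7.583808881236234 [-1.33140879e-01  5.56377239e+02]
top 86 [[504.5, 276.4, 65.0], [512.5, 320.1, 68.9], [521.1, 364.3, 74.3]]
cabinet 6353 [[673.6, 152.1, 67.1], [749.0, 290.6, 156.1], [847.5, 426.6, 161.3]]
wax 150 [[487.3, 119.4, 14.2], [507.2, 137.8, 19.0], [525.9, 159.4, 23.3]]
[np.float64(403.4), np.float64(444.9), np.float64(489.2), np.float64(532.9)]
(array([18, 30, 30,  4,  0,  0,  0,  0,  0, 24, 29, 17]), array([ 34.38354908,  41.53062318,  48.67769728,  55.82477139,
        62.97184549,  70.11891959,  77.26599369,  84.41306779,
        91.56014189,  98.70721599, 105.85429009, 113.00136419,
       120.1484383 ]))
```

Emit:
apply_moves:
  moves:
    - {"dz":-1,"twist":-1}
    - {"dz":-1,"twist":-1}
    - {"dz":-1,"twist":-1}
    - {"dz":-1,"twist":-1}
    - {"dz":-0.5,"twist":-1,"dx":1}
    - {"twist":-1,"dx":1}
    - {"twist":-1,"dx":1}
    - {"twist":-1,"dx":1}
  grip: -0.2

```text
validation failed for argument at $.mo...
```

Emit:
apply_moves:
  moves:
    - {"twist":-1,"dx":1}
    - {"twist":-1,"dx":1}
    - {"twist":-1,"dx":1}
    - {"twist":-1,"dx":1}
    - {"twist":-1,"dx":1}
    - {"twist":-1,"dx":1}
    - {"twist":-1,"dx":1}
    - {"twist":-1,"dx":1}

```text
validation failed for argument at $.mo...
```

Emit:
apply_moves:
  moves:
    - {"twist":-1,"dx":1}
    - {"twist":-1,"dx":1}
    - {"dx":1}
    - {"dx":1}
    - {"dx":1}
    - {"dx":1}
    - {"dx":1}
    - {"dx":1}

```text
validation failed for argument at $.mo...
```

Emit:
apply_moves:
  moves:
    - {"dx":0,"dy":0,"dz":-1,"twist":-1}
    - {"dx":0,"dy":0,"dz":-1,"twist":-1}
    - {"dx":0,"dy":0,"dz":-1,"twist":-1}
    - {"dx":0,"dy":0,"dz":-1,"twist":-1}
    - {"dx":1,"dy":0,"dz":-0.5,"twist":-1}
    - {"dx":1,"dy":0,"dz":0,"twist":-1}
    - {"dx":1,"dy":0,"dz":0,"twist":-1}
    - {"dx":1,"dy":0,"dz":0,"twist":-1}
  grip: -0.2

```text
time_s: 2.0
eef_pos: [324.2, -504.3, 323.6]
ee_rot: [180.0, -0.0, 57.7]
contact_force: [-0.4, -0.1, 0.2]
gripper_width: 0.403
finger_force: 0.0
```

Emit:
apply_moves:
  moves:
    - {"dx":1,"dy":0,"dz":0,"twist":-1}
    - {"dx":1,"dy":0,"dz":0,"twist":-1}
    - {"dx":1,"dy":0,"dz":0,"twist":-1}
    - {"dx":1,"dy":0,"dz":0,"twist":-1}
    - {"dx":1,"dy":0,"dz":0,"twist":-1}
    - {"dx":1,"dy":0,"dz":0,"twist":-1}
    - {"dx":1,"dy":0,"dz":0,"twist":-1}
    - {"dx":1,"dy":0,"dz":0,"twist":-1}

```text
time_s: 3.0
eef_pos: [373.8, -354.2, 323.6]
ee_rot: [180.0, 0.0, 89.7]
contact_force: [0.1, 0.2, -0.6]
gripper_width: 0.402
finger_force: 0.0
```

Emit:
apply_moves:
  moves:
    - {"dx":1,"dy":0,"dz":0,"twist":-1}
    - {"dx":1,"dy":0,"dz":0,"twist":-0.9}
    - {"dx":1,"dy":0,"dz":0,"twist":0}
    - {"dx":1,"dy":0,"dz":0,"twist":0}
    - {"dx":1,"dy":0,"dz":0,"twist":0}
    - {"dx":1,"dy":0,"dz":0,"twist":0}
    - {"dx":1,"dy":0,"dz":0,"twist":0}
    - {"dx":1,"dy":0,"dz":0,"twist":0}

```text
time_s: 4.0
eef_pos: [357.3, -194.6, 323.6]
ee_rot: [180.0, 0.0, 97.2]
contact_force: [0.9, 0.2, 0.5]
gripper_width: 0.397
finger_force: 0.0
```

Emit:
apply_moves:
  moves:
    - {"dx":1,"dy":0.2,"dz":0,"twist":0}
    - {"dx":1,"dy":0.2,"dz":0,"twist":0}
    - {"dx":1,"dy":0.2,"dz":0,"twist":0}
    - {"dx":1,"dy":0.2,"dz":0,"twist":0}
    - {"dx":1,"dy":0.2,"dz":0,"twist":0}
    - {"dx":1,"dy":0.2,"dz":0,"twist":0}
    - {"dx":1,"dy":0.2,"dz":0,"twist":0}
    - {"dx":1,"dy":0.2,"dz":0,"twist":0}

```text
time_s: 5.0
eef_pos: [368.9, -31.9, 323.6]
ee_rot: [180.0, 0.0, 97.2]
contact_force: [-0.2, 0.2, 0.5]
gripper_width: 0.398
finger_force: 0.0
```

Emit:
apply_moves:
  moves:
    - {"dx":1,"dy":0.2,"dz":0,"twist":0}
    - {"dx":1,"dy":0.2,"dz":0,"twist":0}
    - {"dx":1,"dy":0.2,"dz":0,"twist":0}
    - {"dx":1,"dy":0.2,"dz":0,"twist":0}
    - {"dx":1,"dy":0.2,"dz":0,"twist":0}
    - {"dx":1,"dy":0.2,"dz":0,"twist":0}
    - {"dx":1,"dy":0.2,"dz":0,"twist":0}
    - {"dx":1,"dy":0.2,"dz":0,"twist":0}

```text
time_s: 6.0
eef_pos: [380.4, 130.7, 323.6]
ee_rot: [180.0, -0.0, 97.2]
contact_force: [-0.9, -0.9, 0.4]
gripper_width: 0.396
finger_force: 0.0
```

Emit:
apply_moves:
  moves:
    - {"dx":1,"dy":0.65,"dz":0,"twist":0}
    - {"dx":1,"dy":0.65,"dz":1,"twist":0}
    - {"dx":1,"dy":0.65,"dz":1,"twist":0}
    - {"dx":1,"dy":0.65,"dz":1,"twist":0}
    - {"dx":1,"dy":0.65,"dz":1,"twist":0}
    - {"dx":1,"dy":0.65,"dz":1,"twist":0}
    - {"dx":1,"dy":0.65,"dz":1,"twist":0}
    - {"dx":1,"dy":0.65,"dz":1,"twist":0}

```text
time_s: 7.0
eef_pos: [463.7, 302.6, 183.0]
ee_rot: [-180.0, 0.0, 97.2]
contact_force: [0.9, -0.2, -0.2]
gripper_width: 0.395
finger_force: 0.0
```

Emit:
apply_moves:
  moves:
    - {"dx":0.48,"dy":0,"dz":1,"twist":0}
    - {"dx":0,"dy":0,"dz":0,"twist":0}

```text
time_s: 7.25
eef_pos: [461.3, 311.2, 162.2]
ee_rot: [-179.8, 0.1, 97.3]
contact_force: [0.3, 0.1, -0.1]
gripper_width: 0.405
finger_force: 0.0
```

```bash
python3 - <<'E'
from h import *
d=cam('wrist'); save(d,'w1.png',None,1.2); W=cloud(d); print(arm.sense()['eef_pos'],d['f'])
z=W[...,2]
for x0,x1 in ((435,485),(488,545)):
    m=(z>62)&(z<80)&(W[...,0]>x0)&(W[...,0]<x1)&(W[...,1]>250)&(W[...,1]<380); P=W[m]
    if len(P)>5: print(len(P),np.round(np.percentile(P,[2,50,98],axis=0),1).tolist(),np.degrees(np.arctan(np.polyfit(P[:,1],P[:,0],1)[0])), cv2.minAreaRect(P[:,:2].astype(np.float32)))
E
```

```text
[461.92145671 311.05208999 163.26723298] 297.3186396354542
1199 [[448.6, 271.4, 62.4], [457.4, 316.8, 70.5], [466.1, 357.0, 72.3]] -7.241427855124087 ((457.53094482421875, 313.3879089355469), (10.160717010498047, 90.12722778320312), 7.307400703430176)
887 [[502.8, 291.1, 64.0], [509.7, 330.5, 70.7], [518.3, 365.7, 72.5]] -7.523938797881467 ((511.4926452636719, 324.6521301269531), (10.822919845581055, 85.34314727783203), 7.173711776733398)
```

View pics/w1.png

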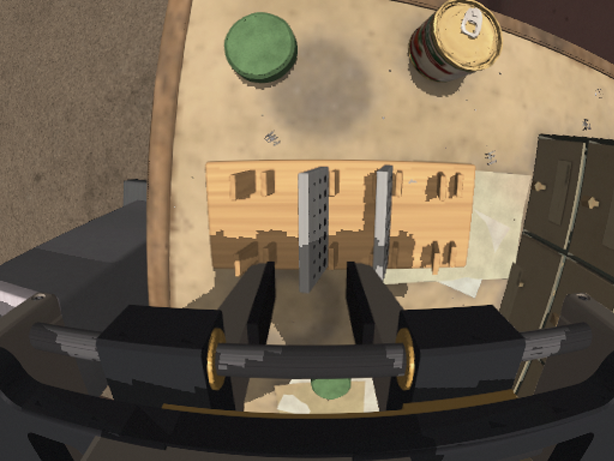

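The wrist picture shows the near plate at (313,230), centred between the jaws at (260,300) and (360,300), with the second plate clear to the right at (383,220).

Emit:
apply_moves:
  moves:
    - {"dx":0.1,"dy":0,"dz":1,"twist":0}
    - {"dx":0,"dy":0,"dz":1,"twist":0}
    - {"dx":0,"dy":0,"dz":1,"twist":0}
    - {"dx":0,"dy":0,"dz":1,"twist":0}
    - {"dx":0,"dy":0,"dz":0.85,"twist":0}
    - {"dx":0,"dy":0,"dz":0,"twist":0}

```text
time_s: 8.05
eef_pos: [462.2, 312.5, 66.2]
ee_rot: [-179.9, 0.0, 97.2]
contact_force: [0.2, -0.0, 0.3]
gripper_width: 0.4
finger_force: 0.0
```

Emit:
apply_moves:
  moves:
    - {"dx":0,"dy":0,"dz":0,"twist":0}
    - {"dx":0,"dy":0,"dz":0,"twist":0}
    - {"dx":0,"dy":0,"dz":0,"twist":0}
    - {"dx":0,"dy":0,"dz":0,"twist":0}
    - {"dx":0,"dy":0,"dz":0,"twist":0}
    - {"dx":0,"dy":0,"dz":0,"twist":0}
  grip: -1
  newtons: 15

```text
time_s: 8.8
eef_pos: [463.5, 313.3, 67.2]
ee_rot: [179.9, -0.0, 97.2]
contact_force: [2.6, -1.6, 5.3]
gripper_width: 0.116
finger_force: 14.5
```

Emit:
apply_moves:
  moves:
    - {"dx":0,"dy":-0.15,"dz":-0.5,"twist":0}
    - {"dx":0,"dy":-0.15,"dz":-0.5,"twist":0}
    - {"dx":0,"dy":-0.15,"dz":-0.5,"twist":0}
    - {"dx":0,"dy":-0.15,"dz":-0.5,"twist":0}
    - {"dx":0,"dy":-0.15,"dz":-0.5,"twist":0}
    - {"dx":0,"dy":0,"dz":-0.5,"twist":0}
  newtons: 20

```text
time_s: 9.55
eef_pos: [446.4, 310.5, 126.4]
ee_rot: [-179.9, 0.0, 97.2]
contact_force: [-0.6, -0.6, -4.3]
gripper_width: 0.081
finger_force: 20.0
```

Emit:
apply_moves:
  moves:
    - {"dx":0,"dy":0,"dz":-1,"twist":0}
    - {"dx":0,"dy":0,"dz":-1,"twist":0}
    - {"dx":-0.5,"dy":0,"dz":-0.5,"twist":0}
    - {"dx":-1,"dy":0,"dz":0,"twist":0}
  newtons: 40

```text
time_s: 10.05
eef_pos: [451.6, 280.7, 176.9]
ee_rot: [180.0, -0.0, 97.3]
contact_force: [0.2, -0.5, -3.8]
gripper_width: 0.084
finger_force: 40.0
```

```bash
python3 - <<'E'
from h import *
d=cam('wrist'); save(d,'w2.png',None,1.2); W=cloud(d); s=arm.sense();print(s['eef_pos'],s['gripper_width'],s['contact_force'])
E
```

```text
[451.02357135 277.77251003 176.07022345] 0.08610849801182983 [ 0.11191767 -3.14048096 -4.17463412]
```

View pics/w2.png

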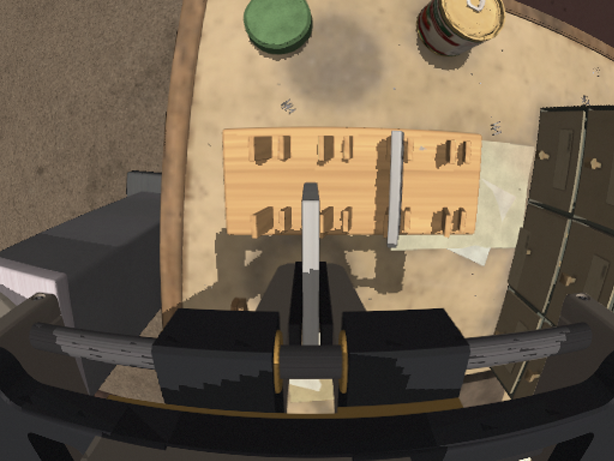

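The wrist picture shows the plate held flat and upright in the jaws at (311,250), with the second plate still in its place at (395,190).

Emit:
apply_moves:
  moves:
    - {"dx":-1,"dy":0.2,"dz":0,"twist":0.95}
    - {"dx":-1,"dy":0.2,"dz":0,"twist":0.95}
    - {"dx":-1,"dy":0.2,"dz":0,"twist":0.9}
    - {"dx":-1,"dy":0.2,"dz":0,"twist":0}
    - {"dx":-1,"dy":0.2,"dz":0,"twist":0}
    - {"dx":-1,"dy":0.2,"dz":0,"twist":0}
    - {"dx":-1,"dy":0.2,"dz":0,"twist":0}
    - {"dx":-1,"dy":0.2,"dz":0,"twist":0}

```text
time_s: 11.1
eef_pos: [479.0, 119.2, 175.6]
ee_rot: [-179.9, 0.0, 86.0]
contact_force: [1.2, 0.2, -3.1]
gripper_width: 0.084
finger_force: 40.0
```

Emit:
apply_moves:
  moves:
    - {"dx":-1,"dy":0.2,"dz":0,"twist":0}
    - {"dx":-1,"dy":0.2,"dz":0,"twist":0}
    - {"dx":-1,"dy":0.2,"dz":0,"twist":0}
    - {"dx":-1,"dy":0.2,"dz":0,"twist":0}
    - {"dx":-1,"dy":0.2,"dz":0,"twist":0}
    - {"dx":-1,"dy":0.2,"dz":0,"twist":0}
    - {"dx":-1,"dy":0.2,"dz":0,"twist":0}
    - {"dx":-1,"dy":0.2,"dz":0,"twist":0}

```text
time_s: 12.1
eef_pos: [499.5, -42.3, 175.6]
ee_rot: [-179.9, 0.0, 86.0]
contact_force: [0.3, -0.1, -4.2]
gripper_width: 0.083
finger_force: 40.0
```

```bash
python3 - <<'E'
from h import *
d=cam('wrist'); save(d,'w3.png',None,1.2); W=cloud(d); s=arm.sense();print(s['eef_pos'],s['ee_rot'])
n=np.array([.9976,-.0698]); t=np.array([-.0698,-.9976])
m=(W[...,2]>36)&(W[...,2]<48)&(W[...,0]>360)&(W[...,0]<700); P=W[m]; S=P[:,:2]@n; T=P[:,:2]@t
k=((abs(T-45)<9)|(abs(T-109)<9))
h=np.histogram(S[k],np.arange(380,610,3)); print([(int(a),int(c)) for a,c in zip(h[1],h[0]) if c])
h=np.histogram(T[(S>395)&(S<565)],np.arange(-10,170,3)); print([(int(a),int(c)) for a,c in zip(h[1],h[0]) if c])
m=(W[...,2]>110)&(abs(W[...,1]-s['eef_pos'][1])<50)&(abs(W[...,0]-s['eef_pos'][0])<8); print(np.percentile(W[m],[2,50,98],axis=0))
E
```

```text
[499.88782969 -44.10055517 175.65688345] [-1.79916448e+02  7.60525664e-02  8.59624227e+01]
[(380, 1), (383, 29), (386, 84), (395, 22), (398, 29), (401, 49), (404, 51), (407, 27), (434, 20), (437, 38), (440, 38), (443, 52), (446, 54), (449, 46), (452, 12), (476, 2), (479, 14), (482, 16), (485, 18), (488, 12), (491, 17), (521, 11), (524, 20), (527, 23), (530, 37), (533, 38), (536, 42), (539, 16), (563, 1), (566, 23), (569, 37), (572, 3), (578, 57), (581, 44), (584, 16)]
[(-4, 284), (-1, 561), (2, 169), (35, 125), (38, 151), (41, 121), (44, 100), (47, 89), (50, 87), (53, 79), (56, 11), (113, 3), (116, 2), (119, 1)]
[[492.11859214 -59.70166767 164.41041192]
 [499.2757541  -18.7485683  263.74973606]
 [507.56437501   3.06565467 289.17187249]]
```

View pics/w3.png

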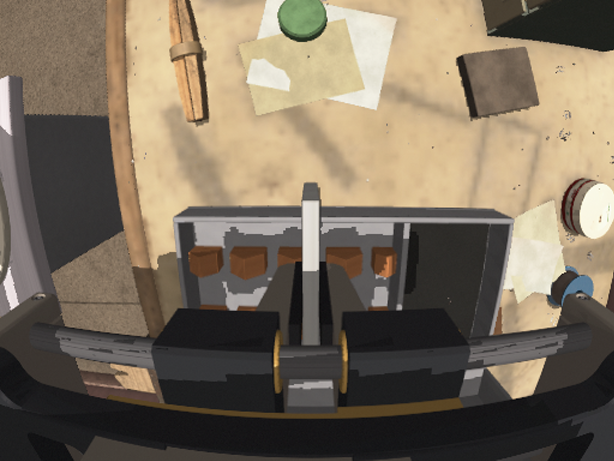

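The wrist picture shows the plate above the case front, with comb teeth at (205,262), (250,262), (292,255), (343,262) and (384,262). Slot 3 comes out at about (503,-112).

Emit:
apply_moves:
  moves:
    - {"dx":-0.85,"dy":0.1,"dz":0,"twist":0}
    - {"dx":-0.85,"dy":0.1,"dz":0,"twist":0}
    - {"dx":-0.85,"dy":0.1,"dz":0,"twist":0}
    - {"dx":-0.85,"dy":0.1,"dz":0,"twist":0}
    - {"dx":0,"dy":0,"dz":1,"twist":0}
    - {"dx":0,"dy":0,"dz":1,"twist":0}
    - {"dx":0,"dy":0,"dz":1,"twist":0}
    - {"dx":0,"dy":0,"dz":0.5,"twist":0}

```text
time_s: 13.15
eef_pos: [503.5, -109.6, 105.7]
ee_rot: [-179.9, -0.0, 86.0]
contact_force: [0.0, -0.6, -4.2]
gripper_width: 0.083
finger_force: 40.0
```

Emit:
apply_moves:
  moves:
    - {"dx":0,"dy":0,"dz":0.3,"twist":0}
    - {"dx":0,"dy":0,"dz":0.3,"twist":0}
    - {"dx":0,"dy":0,"dz":0.3,"twist":0}
    - {"dx":0,"dy":0,"dz":0.3,"twist":0}
  newtons: 20

```text
time_s: 13.65
eef_pos: [504.2, -109.2, 82.5]
ee_rot: [180.0, 0.0, 86.0]
contact_force: [0.6, 0.2, -3.4]
gripper_width: 0.085
finger_force: 20.0
```

Emit:
apply_moves:
  moves:
    - {"dx":-0.15,"dy":0,"dz":0.2,"twist":0}
    - {"dx":0,"dy":0,"dz":0.2,"twist":0}
    - {"dx":0,"dy":0,"dz":0.2,"twist":0}
    - {"dx":0,"dy":0,"dz":0.2,"twist":0}
    - {"dx":0,"dy":0,"dz":0,"twist":0}

```text
time_s: 14.28
eef_pos: [503.5, -112.1, 66.2]
ee_rot: [-180.0, -0.0, 86.0]
contact_force: [0.7, -0.4, -4.8]
gripper_width: 0.083
finger_force: 20.0
```

Emit:
apply_moves:
  moves:
    - {"dx":0,"dy":0,"dz":0.1,"twist":0}
    - {"dx":0,"dy":0,"dz":0.1,"twist":0}
    - {"dx":0,"dy":0,"dz":0.1,"twist":0}
    - {"dx":0,"dy":0,"dz":0,"twist":0}

```text
time_s: 14.78
eef_pos: [504.6, -112.4, 62.9]
ee_rot: [179.9, 0.0, 86.0]
contact_force: [-6.9, 1.3, 27.3]
gripper_width: 0.084
finger_force: 20.1
```

Emit:
apply_moves:
  moves:
    - {"dx":0,"dy":0,"dz":0,"twist":0}
    - {"dx":0,"dy":0,"dz":0,"twist":0}
    - {"dx":0,"dy":0,"dz":-0.2,"twist":0}
  grip: -0.5

```text
time_s: 15.15
eef_pos: [503.6, -112.1, 64.5]
ee_rot: [-180.0, -0.0, 86.0]
contact_force: [-0.7, 0.0, 0.4]
gripper_width: 0.248
finger_force: 0.0
```

Emit:
apply_moves:
  moves:
    - {"dx":0,"dy":0,"dz":-0.6,"twist":0}
    - {"dx":0,"dy":0,"dz":-1,"twist":0}
    - {"dx":0,"dy":0,"dz":-1,"twist":0}
    - {"dx":0,"dy":0,"dz":-1,"twist":0}
    - {"dx":0.5,"dy":0,"dz":-1,"twist":0}
    - {"dx":1,"dy":0,"dz":-0.5,"twist":0}
    - {"dx":1,"dy":0,"dz":0,"twist":0}
    - {"dx":1,"dy":0,"dz":0,"twist":0}
  grip: -0.2

```text
time_s: 16.15
eef_pos: [508.9, -41.8, 167.6]
ee_rot: [179.9, -0.0, 86.0]
contact_force: [-0.1, -0.3, -0.4]
gripper_width: 0.394
finger_force: 0.0
```

```bash
python3 - <<'E'
from h import *
d=cam('wrist'); W=cloud(d); s=arm.sense();print(s['eef_pos'],s['ee_rot'])
n=np.array([.9976,-.0698]); t=np.array([-.0698,-.9976]); S=W[...,:2]@n; T=W[...,:2]@t
m=(W[...,2]>52)&(W[...,2]<90)&(abs(S-510)<20)&(T>25)&(T<130); 
if m.sum(): print(m.sum(),np.percentile(np.c_[S[m],T[m],W[...,2][m]],[2,50,98],axis=0))
b=cam('top'); save(b,'t2.png',(130,150,380,275),3.1)
W=cloud(b)
m=(W[...,2]>12)&(W[...,2]<28)&(W[...,0]>440)&(W[...,0]<600)&(W[...,1]>30)&(W[...,1]<240);g=b['img'].astype(int); m&=(g[...,1]>g[...,0]+15)
print('wax',m.sum(),np.percentile(W[m],[2,50,98],axis=0) if m.sum() else '')
E
```

```text
[508.87384882 -40.11210222 167.47320682] [ 1.79953593e+02 -5.33217764e-02  8.59984959e+01]
618 [[506.66318955  30.90536025  55.88050774]
 [510.59921008  60.6388123   67.09746844]
 [514.49807592  98.6692589   68.50701135]]
wax 127 [[488.60305506 122.36381737  14.98619694]
 [504.60259729 140.69726711  19.53562415]
 [522.28591238 157.5653816   23.96300702]]
```

View pics/t2.png

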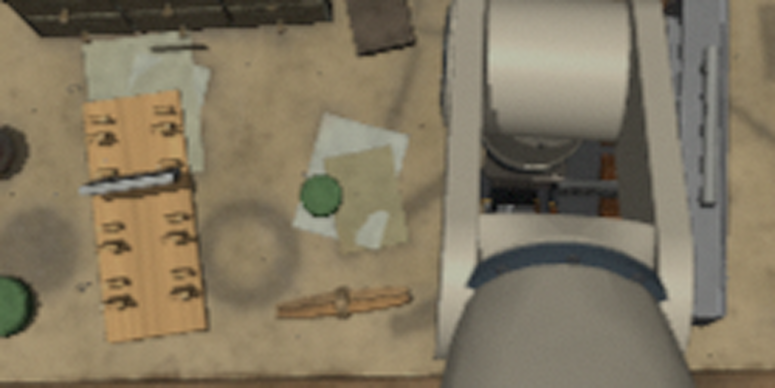

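The top picture shows one plate left in the stand at (130,182) and the wax cake at (320,195), unmoved. The first plate is seated in slot 3. Going back for the second.

Emit:
apply_moves:
  moves:
    - {"dx":1,"dy":0.15,"dz":0,"twist":-0.95}
    - {"dx":1,"dy":0.15,"dz":0,"twist":-0.95}
    - {"dx":1,"dy":0.15,"dz":0,"twist":-0.9}
    - {"dx":1,"dy":0.15,"dz":0,"twist":0}
    - {"dx":1,"dy":0.15,"dz":0,"twist":0}
    - {"dx":1,"dy":0.15,"dz":0,"twist":0}
    - {"dx":1,"dy":0.15,"dz":0,"twist":0}
    - {"dx":1,"dy":0.15,"dz":0,"twist":0}

```text
time_s: 17.25
eef_pos: [520.4, 118.9, 167.0]
ee_rot: [180.0, 0.0, 97.2]
contact_force: [-0.0, 0.4, -0.2]
gripper_width: 0.397
finger_force: 0.0
```

Emit:
apply_moves:
  moves:
    - {"dx":1,"dy":0.15,"dz":0,"twist":0}
    - {"dx":1,"dy":0.15,"dz":0,"twist":0}
    - {"dx":1,"dy":0.15,"dz":0,"twist":0}
    - {"dx":1,"dy":0.15,"dz":0,"twist":0}
    - {"dx":1,"dy":0.15,"dz":0,"twist":0}
    - {"dx":1,"dy":0.15,"dz":0,"twist":0}
    - {"dx":1,"dy":0.15,"dz":0,"twist":0}
    - {"dx":1,"dy":0.15,"dz":0,"twist":0}

```text
time_s: 18.25
eef_pos: [524.0, 281.7, 166.6]
ee_rot: [180.0, 0.0, 97.2]
contact_force: [0.5, 0.3, 0.1]
gripper_width: 0.403
finger_force: 0.0
```

Emit:
apply_moves:
  moves:
    - {"dx":0.85,"dy":0,"dz":0,"twist":0}
    - {"dx":0.85,"dy":0,"dz":0,"twist":0}
    - {"dx":0,"dy":0,"dz":0,"twist":0}

```text
time_s: 18.62
eef_pos: [519.4, 315.2, 166.5]
ee_rot: [180.0, -0.0, 97.3]
contact_force: [0.5, -0.8, 0.2]
gripper_width: 0.398
finger_force: 0.0
```

```bash
python3 - <<'E'
from h import *
d=cam('wrist'); W=cloud(d); print(arm.sense()['eef_pos'],arm.sense()['ee_rot'])
z=W[...,2]
m=(z>62)&(z<80)&(W[...,0]>488)&(W[...,0]<545)&(W[...,1]>250)&(W[...,1]<380); P=W[m]
print(len(P),np.round(np.percentile(P,[2,50,98],axis=0),1).tolist(), cv2.minAreaRect(P[:,:2].astype(np.float32)))
E
```

```text
[519.46986693 314.43406669 166.49005119] [-1.79992339e+02  1.50788625e-02  9.72575642e+01]
1185 [[503.0, 279.8, 62.7], [511.7, 325.1, 70.4], [520.4, 365.3, 72.5]] ((511.7878112792969, 321.73236083984375), (10.220083236694336, 90.17881774902344), 7.17301082611084)
```

Emit:
apply_moves:
  moves:
    - {"dx":0.34,"dy":-0.1,"dz":1,"twist":0}
    - {"dx":0,"dy":0,"dz":1,"twist":0}
    - {"dx":0,"dy":0,"dz":1,"twist":0}
    - {"dx":0,"dy":0,"dz":1,"twist":0}
    - {"dx":0,"dy":0,"dz":1,"twist":0}
    - {"dx":0,"dy":0,"dz":0,"twist":0}

```text
time_s: 19.42
eef_pos: [515.9, 319.6, 65.1]
ee_rot: [-179.8, 0.1, 97.2]
contact_force: [-0.9, 0.6, 0.3]
gripper_width: 0.398
finger_force: 0.0
```

Emit:
apply_moves:
  moves:
    - {"dx":0,"dy":0,"dz":0,"twist":0}
    - {"dx":0,"dy":0,"dz":0,"twist":0}
    - {"dx":0,"dy":0,"dz":0,"twist":0}
    - {"dx":0,"dy":0,"dz":0,"twist":0}
    - {"dx":0,"dy":0,"dz":0,"twist":0}
    - {"dx":0,"dy":0,"dz":0,"twist":0}
  grip: -1
  newtons: 15

```text
time_s: 20.18
eef_pos: [517.7, 321.0, 67.3]
ee_rot: [179.9, -0.0, 97.2]
contact_force: [4.8, -0.8, 5.8]
gripper_width: 0.121
finger_force: 14.5
```

Emit:
apply_moves:
  moves:
    - {"dx":0,"dy":-0.15,"dz":-0.5,"twist":0}
    - {"dx":0,"dy":-0.15,"dz":-0.5,"twist":0}
    - {"dx":0,"dy":-0.15,"dz":-0.5,"twist":0}
    - {"dx":0,"dy":-0.15,"dz":-0.5,"twist":0}
    - {"dx":0,"dy":-0.15,"dz":-0.5,"twist":0}
    - {"dx":0,"dy":0,"dz":-0.5,"twist":0}
  newtons: 20

```text
time_s: 20.92
eef_pos: [500.6, 318.2, 126.4]
ee_rot: [-179.9, 0.0, 97.2]
contact_force: [-0.3, 0.1, -3.1]
gripper_width: 0.085
finger_force: 20.0
```

Emit:
apply_moves:
  moves:
    - {"dx":0,"dy":0,"dz":-1,"twist":0}
    - {"dx":0,"dy":0,"dz":-1,"twist":0}
    - {"dx":-0.5,"dy":0,"dz":-0.5,"twist":0}
    - {"dx":-1,"dy":0,"dz":0,"twist":0}
  newtons: 40

```text
time_s: 21.42
eef_pos: [505.8, 288.3, 177.0]
ee_rot: [180.0, -0.0, 97.3]
contact_force: [-0.7, -1.1, -2.9]
gripper_width: 0.087
finger_force: 40.0
```

Emit:
apply_moves:
  moves:
    - {"dx":-1,"dy":-0.2,"dz":0,"twist":0.95}
    - {"dx":-1,"dy":-0.2,"dz":0,"twist":0.95}
    - {"dx":-1,"dy":-0.2,"dz":0,"twist":0.9}
    - {"dx":-1,"dy":-0.2,"dz":0,"twist":0}
    - {"dx":-1,"dy":-0.2,"dz":0,"twist":0}
    - {"dx":-1,"dy":-0.2,"dz":0,"twist":0}
    - {"dx":-1,"dy":-0.2,"dz":0,"twist":0}
    - {"dx":-1,"dy":-0.2,"dz":0,"twist":0}

```text
time_s: 22.42
eef_pos: [470.0, 128.8, 176.6]
ee_rot: [180.0, -0.0, 86.0]
contact_force: [0.0, 0.8, -3.8]
gripper_width: 0.082
finger_force: 40.0
```

Emit:
apply_moves:
  moves:
    - {"dx":-1,"dy":-0.2,"dz":0,"twist":0}
    - {"dx":-1,"dy":-0.2,"dz":0,"twist":0}
    - {"dx":-1,"dy":-0.2,"dz":0,"twist":0}
    - {"dx":-1,"dy":-0.2,"dz":0,"twist":0}
    - {"dx":-1,"dy":-0.2,"dz":0,"twist":0}
    - {"dx":-1,"dy":-0.2,"dz":0,"twist":0}
    - {"dx":-1,"dy":-0.2,"dz":0,"twist":0}
    - {"dx":-1,"dy":-0.2,"dz":0,"twist":0}

```text
time_s: 23.42
eef_pos: [426.8, -28.5, 176.7]
ee_rot: [180.0, 0.0, 86.0]
contact_force: [0.5, -0.3, -3.6]
gripper_width: 0.084
finger_force: 40.0
```

Emit:
apply_moves:
  moves:
    - {"dx":-0.9,"dy":0,"dz":0,"twist":0}
    - {"dx":-0.9,"dy":0,"dz":0,"twist":0}
    - {"dx":-0.9,"dy":0,"dz":0,"twist":0}
    - {"dx":-0.9,"dy":0,"dz":0,"twist":0}
    - {"dx":0,"dy":0,"dz":0,"twist":0}
    - {"dx":0,"dy":0,"dz":0,"twist":0}

```text
time_s: 24.18
eef_pos: [422.0, -99.1, 176.6]
ee_rot: [-180.0, -0.0, 86.0]
contact_force: [0.9, 0.0, -3.6]
gripper_width: 0.083
finger_force: 40.0
```

Emit:
apply_moves:
  moves:
    - {"dx":-0.38,"dy":-0.27,"dz":0,"twist":0}
    - {"dx":0,"dy":0,"dz":1,"twist":0}
    - {"dx":0,"dy":0,"dz":1,"twist":0}
    - {"dx":0,"dy":0,"dz":1,"twist":0}
    - {"dx":0,"dy":0,"dz":0.5,"twist":0}
    - {"dx":0,"dy":0,"dz":0,"twist":0}
  newtons: 20

```text
time_s: 24.92
eef_pos: [415.9, -106.2, 106.2]
ee_rot: [-179.9, -0.0, 86.0]
contact_force: [0.5, -0.1, -3.1]
gripper_width: 0.09
finger_force: 20.0
```

Emit:
apply_moves:
  moves:
    - {"dx":0,"dy":0,"dz":0.3,"twist":0}
    - {"dx":0,"dy":0,"dz":0.3,"twist":0}
    - {"dx":0,"dy":0,"dz":0.3,"twist":0}
    - {"dx":0,"dy":0,"dz":0.3,"twist":0}

```text
time_s: 25.42
eef_pos: [416.4, -106.4, 82.2]
ee_rot: [180.0, 0.0, 86.0]
contact_force: [-0.0, 0.2, -3.3]
gripper_width: 0.083
finger_force: 20.0
```

Emit:
apply_moves:
  moves:
    - {"dx":0,"dy":0,"dz":0.2,"twist":0}
    - {"dx":0,"dy":0,"dz":0.2,"twist":0}
    - {"dx":0,"dy":0,"dz":0.2,"twist":0}
    - {"dx":0,"dy":0,"dz":0.2,"twist":0}
    - {"dx":0,"dy":0,"dz":0.1,"twist":0}
    - {"dx":0,"dy":0,"dz":0.06,"twist":0}
    - {"dx":0,"dy":0,"dz":0,"twist":0}

```text
time_s: 26.3
eef_pos: [416.7, -106.5, 64.7]
ee_rot: [180.0, 0.0, 86.0]
contact_force: [-7.0, 1.7, 24.2]
gripper_width: 0.088
finger_force: 20.1
```

Emit:
apply_moves:
  moves:
    - {"dx":0,"dy":0,"dz":0,"twist":0}
    - {"dx":0,"dy":0,"dz":0,"twist":0}
    - {"dx":0,"dy":0,"dz":-0.2,"twist":0}
  grip: -0.5

```text
time_s: 26.68
eef_pos: [416.2, -106.3, 67.2]
ee_rot: [-180.0, -0.0, 86.0]
contact_force: [-0.9, -0.5, -0.0]
gripper_width: 0.251
finger_force: 0.0
```

Emit:
apply_moves:
  moves:
    - {"dx":0,"dy":0,"dz":-0.6,"twist":0}
    - {"dx":0,"dy":0,"dz":-1,"twist":0}
    - {"dx":0,"dy":0,"dz":-1,"twist":0}
    - {"dx":0,"dy":0,"dz":-1,"twist":0}
    - {"dx":0.5,"dy":0,"dz":-1,"twist":0}
    - {"dx":1,"dy":0,"dz":-0.5,"twist":0}
    - {"dx":1,"dy":0,"dz":0,"twist":0}
    - {"dx":1,"dy":0,"dz":0,"twist":0}

```text
time_s: 27.68
eef_pos: [421.4, -35.9, 170.4]
ee_rot: [179.9, 0.0, 86.0]
contact_force: [0.6, -0.0, -1.0]
gripper_width: 0.252
finger_force: 0.0
```

Emit:
apply_moves:
  moves:
    - {"dx":1,"dy":0.4,"dz":0,"twist":0}
    - {"dx":1,"dy":0.4,"dz":0,"twist":0}
    - {"dx":1,"dy":0.4,"dz":0,"twist":0}
    - {"dx":1,"dy":0.4,"dz":0,"twist":0}
    - {"dx":1,"dy":0.4,"dz":0,"twist":0}
    - {"dx":1,"dy":0.4,"dz":0,"twist":0}
    - {"dx":0,"dy":0.4,"dz":0,"twist":0}
    - {"dx":0,"dy":0,"dz":0,"twist":0}
  grip: 0.5

```text
time_s: 28.68
eef_pos: [485.9, 79.0, 169.5]
ee_rot: [180.0, 0.0, 86.0]
contact_force: [0.7, -0.1, -0.3]
gripper_width: 0.749
finger_force: 0.0
```

```bash
python3 - <<'E'
from h import *
d=cam('wrist'); W=cloud(d); s=arm.sense();print(s['eef_pos'],s['ee_rot'])
n=np.array([.9976,-.0698]); t=np.array([-.0698,-.9976]); S=W[...,:2]@n; T=W[...,:2]@t
b=cam('top'); Wt=cloud(b); St=Wt[...,:2]@n; Tt=Wt[...,:2]@t
for c in (423,511):
  for S_,T_,W_ in ((S,T,W),(St,Tt,Wt)):
    m=(W_[...,2]>52)&(W_[...,2]<90)&(abs(S_-c)<20)&(T_>25)&(T_<130)
    if m.sum(): print(c,m.sum(),np.round(np.percentile(np.c_[S_[m],T_[m],W_[...,2][m]],[2,50,98],axis=0)).tolist())
for n_,W_,q in (('w',W,d),('t',Wt,b)):
  g=q['img'].astype(int); m=(W_[...,2]>14)&(W_[...,2]<28)&(W_[...,0]>440)&(W_[...,0]<600)&(W_[...,1]>30)&(W_[...,1]<240)&(g[...,1]>g[...,0]+15)
  if m.sum()>10: print(n_,m.sum(),np.percentile(W_[m],[2,50,98],axis=0),cv2.minEnclosingCircle(W_[m][:,:2].astype(np.float32)))
save(d,'w4.png',None,1.2)
E
```

```text
[485.42826248  78.82871444 169.3615609 ] [-1.79980666e+02  1.45848027e-02  8.59885723e+01]
423 259 [[419.0, 29.0, 53.0], [425.0, 45.0, 66.0], [428.0, 69.0, 68.0]]
423 94 [[422.0, 31.0, 55.0], [425.0, 75.0, 65.0], [429.0, 118.0, 68.0]]
511 230 [[506.0, 30.0, 55.0], [510.0, 44.0, 67.0], [515.0, 68.0, 68.0]]
511 101 [[509.0, 32.0, 55.0], [512.0, 73.0, 64.0], [517.0, 119.0, 69.0]]
w 1298 [[486.34216123 121.7733347   19.20608284]
 [504.76951835 140.43079842  21.30697053]
 [523.26848022 158.71402636  23.20701735]] ((504.7972106933594, 140.06607055664062), 20.971031188964844)
t 54 [[486.06350875 137.49746023  14.84076564]
 [499.80835418 146.68812225  19.02945717]
 [513.85369986 156.17552283  23.65942882]] ((499.9222717285156, 144.38827514648438), 15.451746940612793)
```

View pics/w4.png

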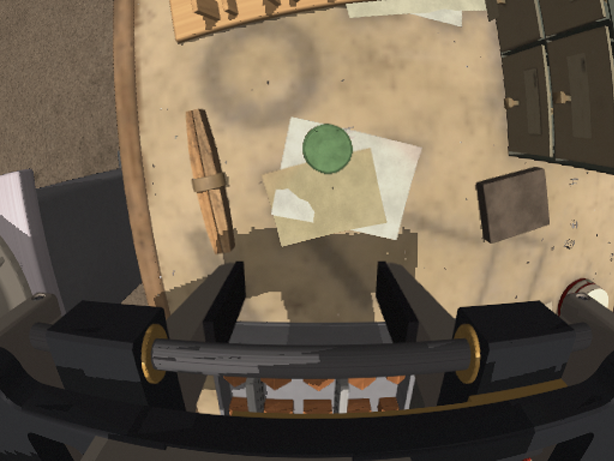

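The wrist picture shows the wax cake at (327,149), still in its place. The two seated plates show at the lower edge, at (245,395) and (337,395).

Emit:
apply_moves:
  moves:
    - {"dx":1,"dy":0.25,"dz":0,"twist":0}
    - {"dx":1,"dy":0.25,"dz":0,"twist":0}
    - {"dx":1,"dy":0.25,"dz":1,"twist":0}
    - {"dx":0.13,"dy":0,"dz":1,"twist":0}
    - {"dx":0,"dy":0,"dz":1,"twist":0}
    - {"dx":0,"dy":0,"dz":1,"twist":0}
    - {"dx":0,"dy":0,"dz":1,"twist":0}
    - {"dx":0,"dy":0,"dz":0,"twist":0}

```text
time_s: 29.78
eef_pos: [504.0, 141.5, 68.1]
ee_rot: [-179.9, 0.0, 86.0]
contact_force: [0.2, 0.8, -0.2]
gripper_width: 0.751
finger_force: 0.0
```

```bash
python3 - <<'E'
from h import *
d=cam('wrist'); W=cloud(d); s=arm.sense();print(s['eef_pos'])
g=d['img'].astype(int); m=(W[...,2]>12)&(W[...,2]<30)&(W[...,0]>440)&(W[...,0]<600)&(W[...,1]>60)&(W[...,1]<240)&(g[...,1]>g[...,0]+15)
print(m.sum()); 
if m.sum()>10: print(np.percentile(W[m],[2,50,98],axis=0),cv2.minEnclosingCircle(W[m][:,:2].astype(np.float32)))
E
```

```text
[504.6373855  141.49258745  69.0570042 ]
972
[[488.12196736 144.94104419  19.31895926]
 [505.05282716 151.87763274  21.2462331 ]
 [522.68860625 160.55033944  23.00666807]] ((505.0476989746094, 142.47792053222656), 20.25812339782715)
```

Emit:
apply_moves:
  moves:
    - {"dx":0,"dy":0,"dz":0.8,"twist":0}
    - {"dx":0,"dy":0,"dz":0.8,"twist":0}
    - {"dx":0,"dy":0,"dz":0.65,"twist":0}
    - {"dx":0,"dy":0,"dz":0,"twist":0}

```text
time_s: 30.32
eef_pos: [503.9, 140.4, 23.1]
ee_rot: [-179.9, 0.0, 86.0]
contact_force: [0.0, -0.1, 0.3]
gripper_width: 0.75
finger_force: 0.0
```

Emit:
apply_moves:
  moves:
    - {"dx":0,"dy":0,"dz":0,"twist":0}
    - {"dx":0,"dy":0,"dz":0,"twist":0}
    - {"dx":0,"dy":0,"dz":0,"twist":0}
    - {"dx":0,"dy":0,"dz":0,"twist":0}
    - {"dx":0,"dy":0,"dz":0,"twist":0}
  grip: -1
  newtons: 12

```text
time_s: 30.95
eef_pos: [505.1, 140.8, 24.8]
ee_rot: [180.0, -0.0, 86.0]
contact_force: [-0.4, 0.6, 5.1]
gripper_width: 0.457
finger_force: 12.0
```

Emit:
apply_moves:
  moves:
    - {"dx":0,"dy":0,"dz":-0.5,"twist":0}
    - {"dx":0,"dy":0,"dz":-1,"twist":0}
    - {"dx":0,"dy":0,"dz":-1,"twist":0}
    - {"dx":0,"dy":0,"dz":-1,"twist":0}
    - {"dx":-1,"dy":0.6,"dz":-1,"twist":0}
    - {"dx":-1,"dy":0.6,"dz":-0.5,"twist":0}
    - {"dx":-1,"dy":0.6,"dz":0,"twist":0}
    - {"dx":-1,"dy":0.6,"dz":0,"twist":0}
  newtons: 18

```text
time_s: 31.95
eef_pos: [547.3, 56.8, 125.0]
ee_rot: [180.0, -0.0, 86.0]
contact_force: [0.1, 0.2, -1.1]
gripper_width: 0.45
finger_force: 18.0
```

Emit:
apply_moves:
  moves:
    - {"dx":-1,"dy":0.6,"dz":0,"twist":0}
    - {"dx":-1,"dy":0.6,"dz":0,"twist":0}
    - {"dx":-1,"dy":0.6,"dz":0,"twist":0}
    - {"dx":-1,"dy":0.6,"dz":0,"twist":0}
    - {"dx":-1,"dy":0.6,"dz":0,"twist":0}
    - {"dx":-1,"dy":0.6,"dz":0,"twist":0}
    - {"dx":0,"dy":0,"dz":0,"twist":0}

```text
time_s: 32.83
eef_pos: [611.5, -68.9, 124.3]
ee_rot: [180.0, 0.0, 85.9]
contact_force: [-0.9, 0.6, -1.1]
gripper_width: 0.452
finger_force: 18.0
```

```bash
python3 - <<'E'
from h import *
d=cam('wrist'); save(d,'w5.png',None,1.2); W=cloud(d); s=arm.sense();print(s['eef_pos'],s['gripper_width'])
n=np.array([.9976,-.0698]); t=np.array([-.0698,-.9976]); S=W[...,:2]@n; T=W[...,:2]@t
m=(W[...,2]>38)&(W[...,2]<50)&(S>560)&(S<720)&(T>10)&(T<150); h=np.histogram(S[m],np.arange(560,720,4)); print([(int(a),int(c)) for a,c in zip(h[1],h[0]) if c])
print('now s,t',s['eef_pos'][:2]@n,s['eef_pos'][:2]@t)
E
```

```text
[610.72491233 -68.00987827 124.1454948 ] 0.4542266559580196
[(568, 5), (576, 38), (580, 273), (584, 115), (680, 279), (684, 228)]
now s,t 614.0062620403329 25.21805568266033
```

View pics/w5.png

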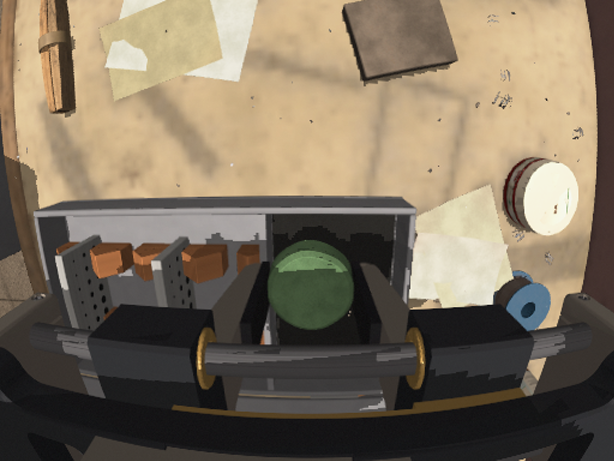

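The wrist picture shows the cake held at (311,290) over the case front. The compartment spans columns 270 to 410, and the two seated plates are at (80,285) and (178,275).

Emit:
apply_moves:
  moves:
    - {"dx":-0.75,"dy":0.3,"dz":0,"twist":0}
    - {"dx":-0.75,"dy":0.35,"dz":0,"twist":0}
    - {"dx":-0.65,"dy":0.3,"dz":0,"twist":0}
    - {"dx":0,"dy":0,"dz":0.8,"twist":0}
    - {"dx":0,"dy":0,"dz":0.8,"twist":0}
    - {"dx":0,"dy":0,"dz":0.8,"twist":0}
    - {"dx":0,"dy":0,"dz":0.6,"twist":0}
    - {"dx":0,"dy":0,"dz":0,"twist":0}

```text
time_s: 33.88
eef_pos: [625.7, -111.0, 63.0]
ee_rot: [-179.9, -0.0, 86.0]
contact_force: [0.4, 0.8, -0.9]
gripper_width: 0.452
finger_force: 18.0
```

Emit:
apply_moves:
  moves:
    - {"dx":0,"dy":0,"dz":0.3,"twist":0}
    - {"dx":0,"dy":0,"dz":0.3,"twist":0}
    - {"dx":0,"dy":0,"dz":0.3,"twist":0}
    - {"dx":0,"dy":0,"dz":0.3,"twist":0}
    - {"dx":0,"dy":0,"dz":0.2,"twist":0}
    - {"dx":0,"dy":0,"dz":0,"twist":0}

```text
time_s: 34.62
eef_pos: [626.3, -111.4, 36.0]
ee_rot: [-180.0, -0.0, 86.0]
contact_force: [-0.7, -0.1, -0.6]
gripper_width: 0.455
finger_force: 18.0
```

Emit:
apply_moves:
  moves:
    - {"dx":0,"dy":0,"dz":0.15,"twist":0}
    - {"dx":0,"dy":0,"dz":0.15,"twist":0}
    - {"dx":0,"dy":0,"dz":0,"twist":0}

```text
time_s: 35.0
eef_pos: [626.4, -111.4, 30.1]
ee_rot: [-180.0, -0.0, 86.0]
contact_force: [0.9, 0.5, -1.6]
gripper_width: 0.454
finger_force: 18.0
```

Open gently to about 49 mm (grip 0.07).

Emit:
apply_moves:
  moves:
    - {"dx":0,"dy":0,"dz":0.05,"twist":0}
    - {"dx":0,"dy":0,"dz":0,"twist":0}
  grip: 0.07

```text
time_s: 35.25
eef_pos: [626.6, -111.4, 29.5]
ee_rot: [180.0, 0.0, 86.0]
contact_force: [-0.1, 0.2, 0.2]
gripper_width: 0.536
finger_force: 0.0
```

Emit:
apply_moves:
  moves:
    - {"dx":0,"dy":0,"dz":-0.5,"twist":0}
    - {"dx":0,"dy":0,"dz":-1,"twist":0}
    - {"dx":0,"dy":0,"dz":-1,"twist":0}
    - {"dx":0,"dy":0,"dz":-1,"twist":0}
    - {"dx":0,"dy":0,"dz":-1,"twist":0}
    - {"dx":1,"dy":0,"dz":-0.5,"twist":0}
    - {"dx":1,"dy":0,"dz":0,"twist":0}
    - {"dx":1,"dy":0,"dz":0,"twist":0}

```text
time_s: 36.25
eef_pos: [630.3, -49.6, 128.7]
ee_rot: [-179.9, -0.0, 86.0]
contact_force: [0.6, 0.0, 0.2]
gripper_width: 0.537
finger_force: 0.0
```

Emit:
apply_moves:
  moves:
    - {"dx":1,"dy":-0.5,"dz":-0.5,"twist":0}
    - {"dx":1,"dy":-0.5,"dz":-1,"twist":0}
    - {"dx":1,"dy":-0.5,"dz":-1,"twist":0}
    - {"dx":1,"dy":-0.5,"dz":-1,"twist":0}
    - {"dx":1,"dy":-1,"dz":-1,"twist":0}
    - {"dx":0,"dy":-1,"dz":-1,"twist":0}
    - {"dx":0,"dy":-1,"dz":-1,"twist":0}
    - {"dx":0,"dy":-1,"dz":-1,"twist":0}

```text
time_s: 37.25
eef_pos: [516.9, 57.3, 281.3]
ee_rot: [179.9, -0.0, 86.0]
contact_force: [0.7, -0.3, 0.6]
gripper_width: 0.536
finger_force: 0.0
```

```bash
python3 - <<'E'
from h import *
d=cam('wrist'); b=cam('top'); a=cam('scene')
cv2.imwrite('pics/w6.png',np.hstack([cv2.resize(d['img'],(400,300)),cv2.resize(b['img'][120:300,200:440],(400,300))])[...,::-1])
W=cloud(b); print(arm.sense()['eef_pos'],arm.sense()['q'])
for n,c in (('top',b),('wrist',d),('scene',a)):
  W=cloud(c); B=W[(W[...,0]>450)&(W[...,0]<600)&(W[...,1]>-225)&(W[...,1]<-160)&(W[...,2]>244)&(W[...,2]<270)]
  if len(B)>10: print(n,len(B),np.round(np.percentile(B,[1,50,99],axis=0),1).tolist(),np.polyfit(B[:,0],B[:,1],1))
E
```

```text
[518.02873166  57.15463491 281.33846746] [ 6.13198366e+00  8.19473464e+00  1.03171267e+02 -1.40216723e-03
  6.84354922e+01  1.01093747e+01]
top 249 [[460.1, -202.6, 248.3], [521.4, -193.7, 255.7], [587.7, -185.8, 260.2]] [-6.72497737e-02 -1.58798997e+02]
```

View pics/w6.png

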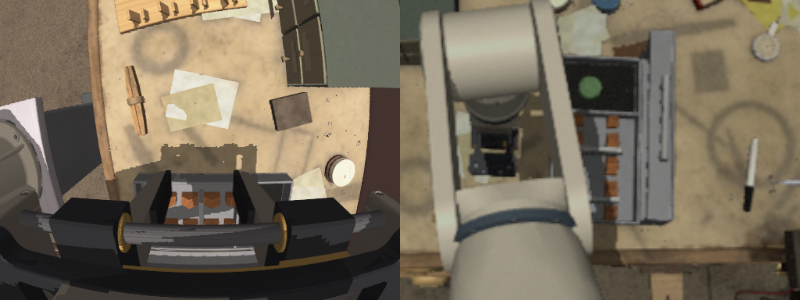

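The left picture (wrist) shows the case and stand undisturbed. The right one (top) shows the cake in the compartment at (590,88) and the cover bar at (664,115). Next I turn the hand to grip the bar.

Emit:
apply_moves:
  moves:
    - {"dx":0,"dy":0,"dz":-1,"twist":1}
    - {"dx":0,"dy":0,"dz":-0.7,"twist":1}
    - {"dx":0,"dy":0,"dz":0,"twist":1}
    - {"dx":0,"dy":0,"dz":0,"twist":1}
    - {"dx":0,"dy":0,"dz":0,"twist":1}
    - {"dx":0,"dy":0,"dz":0,"twist":1}
    - {"dx":0,"dy":0,"dz":0,"twist":1}
    - {"dx":0,"dy":0,"dz":0,"twist":1}
  grip: 0

```text
time_s: 38.4
eef_pos: [518.3, 56.7, 312.7]
ee_rot: [-180.0, 0.0, 53.9]
contact_force: [-0.3, 0.2, 0.2]
gripper_width: 0.496
finger_force: 0.0
```

Emit:
apply_moves:
  moves:
    - {"dx":0,"dy":0,"dz":0,"twist":1}
    - {"dx":0,"dy":0,"dz":0,"twist":1}
    - {"dx":0,"dy":0,"dz":0,"twist":1}
    - {"dx":0,"dy":0,"dz":0,"twist":1}
    - {"dx":0,"dy":0,"dz":0,"twist":1}
    - {"dx":0,"dy":0,"dz":0,"twist":1}
    - {"dx":0,"dy":0,"dz":0,"twist":1}
    - {"dx":0,"dy":0,"dz":0,"twist":1}

```text
time_s: 39.4
eef_pos: [518.3, 56.7, 312.7]
ee_rot: [-180.0, 0.0, 21.9]
contact_force: [-0.7, -1.0, -0.2]
gripper_width: 0.505
finger_force: 0.0
```

Emit:
apply_moves:
  moves:
    - {"dx":0,"dy":0,"dz":0,"twist":1}
    - {"dx":0,"dy":0,"dz":0,"twist":1}
    - {"dx":0,"dy":0,"dz":0,"twist":1}
    - {"dx":0,"dy":0,"dz":0,"twist":1}
    - {"dx":0,"dy":0,"dz":0,"twist":1}
    - {"dx":0,"dy":0,"dz":0,"twist":1}
    - {"dx":0.6,"dy":0.5,"dz":0,"twist":0.5}
    - {"dx":0.6,"dy":1,"dz":0,"twist":0}

```text
time_s: 40.4
eef_pos: [541.4, 25.0, 313.1]
ee_rot: [180.0, -0.0, -3.9]
contact_force: [1.0, 0.1, -0.5]
gripper_width: 0.501
finger_force: 0.0
```

Emit:
apply_moves:
  moves:
    - {"dx":0,"dy":1,"dz":0,"twist":0}
    - {"dx":0,"dy":1,"dz":0,"twist":0}
    - {"dx":0,"dy":1,"dz":0,"twist":0}
    - {"dx":0,"dy":1,"dz":0,"twist":0}
    - {"dx":0,"dy":1,"dz":0,"twist":0}
    - {"dx":0,"dy":1,"dz":0,"twist":0}
    - {"dx":0,"dy":1,"dz":0,"twist":0}
    - {"dx":0,"dy":0,"dz":0,"twist":0}

```text
time_s: 41.4
eef_pos: [530.3, -115.7, 313.4]
ee_rot: [180.0, 0.0, -4.1]
contact_force: [0.4, -0.1, 0.3]
gripper_width: 0.497
finger_force: 0.0
```

```bash
python3 - <<'E'
from h import *
d=cam('wrist'); s=arm.sense(); W=cloud(d)
n=np.array([.9976,-.0698]); t=np.array([-.0698,-.9976]); S=W[...,:2]@n; T=W[...,:2]@t; Z=W[...,2]
p=s['eef_pos']; print(p,s['ee_rot'],'s,t',p[:2]@n,p[:2]@t,s['q'])
m=(Z>225)&(Z<270)&(T>130)&(T<190)&(S>440)&(S<640)
if m.sum(): print(m.sum(),np.round(np.percentile(np.c_[S[m],T[m],Z[m]],[2,50,98],axis=0),1).tolist())
save(d,'w7.png',None,1.2)
E
```

```text
[ 530.35010161 -114.87937587  313.30687065] [-1.79984021e+02  8.35361880e-03 -4.08099387e+00] s,t 537.0958417986627 77.58522827551508 [-1.23895852e+01  8.87168351e+00  9.82711765e+01  1.52820280e-02
  7.28677155e+01  8.16869067e+01]
1948 [[499.9, 151.6, 233.5], [554.4, 155.7, 258.4], [598.2, 162.3, 260.4]]
```

View pics/w7.png

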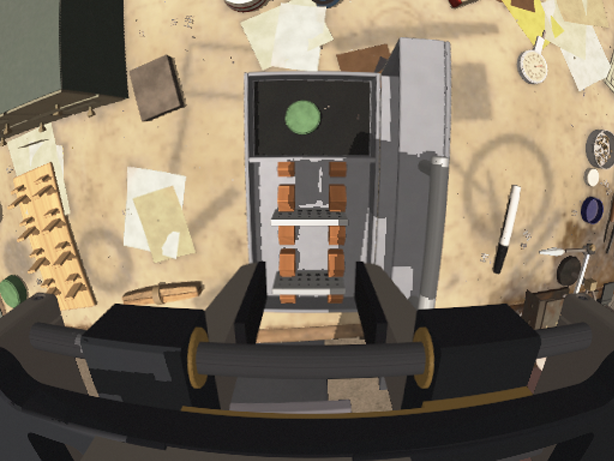

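The wrist picture shows the plates in slots 1 and 3 at (308,278) and (308,217), the cake at (302,117) and the bar on the right at (435,230).

Emit:
apply_moves:
  moves:
    - {"dx":0,"dy":1,"dz":0,"twist":0}
    - {"dx":0,"dy":1,"dz":0,"twist":0}
    - {"dx":0,"dy":1,"dz":0,"twist":0}
    - {"dx":0,"dy":0.95,"dz":0,"twist":0}
    - {"dx":0,"dy":0,"dz":0.5,"twist":0}
    - {"dx":0,"dy":0,"dz":0.5,"twist":0}
    - {"dx":0,"dy":0,"dz":0.5,"twist":0}
    - {"dx":0,"dy":0,"dz":0.5,"twist":0}

```text
time_s: 42.45
eef_pos: [524.9, -192.5, 272.4]
ee_rot: [-180.0, 0.0, -4.0]
contact_force: [0.3, 0.2, -0.6]
gripper_width: 0.496
finger_force: 0.0
```

Emit:
apply_moves:
  moves:
    - {"dx":0,"dy":0,"dz":0.5,"twist":0}
    - {"dx":0,"dy":0,"dz":0.5,"twist":0}
    - {"dx":0,"dy":0,"dz":0,"twist":0}
    - {"dx":0,"dy":0,"dz":0,"twist":0}

```text
time_s: 42.95
eef_pos: [525.1, -193.1, 253.6]
ee_rot: [180.0, -0.0, -4.0]
contact_force: [0.6, 0.2, -0.6]
gripper_width: 0.498
finger_force: 0.0
```

Emit:
apply_moves:
  moves:
    - {"dx":0,"dy":0,"dz":0,"twist":0}
    - {"dx":0,"dy":0,"dz":0,"twist":0}
    - {"dx":0,"dy":0,"dz":0,"twist":0}
    - {"dx":0,"dy":0,"dz":0,"twist":0}
    - {"dx":0,"dy":0,"dz":0,"twist":0}
    - {"dx":0,"dy":0,"dz":0,"twist":0}
  grip: -1
  newtons: 15

```text
time_s: 43.7
eef_pos: [525.0, -193.5, 253.6]
ee_rot: [180.0, -0.0, -4.0]
contact_force: [-1.1, -2.5, 1.5]
gripper_width: 0.124
finger_force: 15.0
```

```bash
python3 - <<'E'
from h import *
n=np.array([.9976,-.0698]); t=np.array([-.0698,-.9976])
s=arm.sense(); p=s['eef_pos']; T0,Z0=p[:2]@t,p[2]; print(T0,Z0,p[:2]@n,s['contact_force'])
# arc from here to closed (t=-48,z=65): circle about (157,45)
hc=np.array([157.,45.]); R=np.hypot(205,20)
a0=np.arctan2(Z0-hc[1],hc[0]-T0); a1=np.arctan2(20,205); r0=np.hypot(Z0-hc[1],hc[0]-T0); print('r0',r0,R,a0)
N=48; an=np.linspace(a0,a1,N+1); q=np.c_[hc[0]-np.linspace(r0,R,N+1)*np.cos(an),hc[1]+np.linspace(r0,R,N+1)*np.sin(an)]
d=np.diff(q,axis=0)/20
for i in range(0,N,8): print(i,[ (round(a,2),round(-b,2)) for a,b in d[i:i+8]],'end t,z',q[i+8].round(1))
E
```

```text
156.3546064615167 253.56183611472443 537.2210038954812 [-1.1004515  -2.54261712  1.53984269]
r0 208.56283469584096 205.9732992404598 1.5677018417709647
0 [(np.float64(-0.32), np.float64(0.01)), (np.float64(-0.32), np.float64(0.02)), (np.float64(-0.32), np.float64(0.03)), (np.float64(-0.32), np.float64(0.04)), (np.float64(-0.32), np.float64(0.05)), (np.float64(-0.31), np.float64(0.06)), (np.float64(-0.31), np.float64(0.07)), (np.float64(-0.31), np.float64(0.08))] end t,z [105.9 246.8]
8 [(np.float64(-0.31), np.float64(0.09)), (np.float64(-0.3), np.float64(0.09)), (np.float64(-0.3), np.float64(0.1)), (np.float64(-0.3), np.float64(0.11)), (np.float64(-0.29), np.float64(0.12)), (np.float64(-0.29), np.float64(0.13)), (np.float64(-0.29), np.float64(0.14)), (np.float64(-0.28), np.float64(0.15))] end t,z [ 58.7 227.9]
16 [(np.float64(-0.28), np.float64(0.16)), (np.float64(-0.27), np.float64(0.17)), (np.float64(-0.27), np.float64(0.17)), (np.float64(-0.26), np.float64(0.18)), (np.float64(-0.25), np.float64(0.19)), (np.float64(-0.25), np.float64(0.2)), (np.float64(-0.24), np.float64(0.2)), (np
[... 364 characters left out ...]
(0.26))] end t,z [-15.2 159.6]
32 [(np.float64(-0.17), np.float64(0.27)), (np.float64(-0.16), np.float64(0.27)), (np.float64(-0.15), np.float64(0.28)), (np.float64(-0.14), np.float64(0.28)), (np.float64(-0.14), np.float64(0.29)), (np.float64(-0.13), np.float64(0.29)), (np.float64(-0.12), np.float64(0.29)), (np.float64(-0.11), np.float64(0.3))] end t,z [-37.4 114.3]
40 [(np.float64(-0.1), np.float64(0.3)), (np.float64(-0.09), np.float64(0.3)), (np.float64(-0.08), np.float64(0.31)), (np.float64(-0.07), np.float64(0.31)), (np.float64(-0.06), np.float64(0.31)), (np.float64(-0.05), np.float64(0.31)), (np.float64(-0.04), np.float64(0.31)), (np.float64(-0.03), np.float64(0.31))] end t,z [-48.  65.]
```

Emit:
apply_moves:
  moves:
    - {"dx":0,"dy":-0.32,"dz":0.01,"twist":0}
    - {"dx":0,"dy":-0.32,"dz":0.02,"twist":0}
    - {"dx":0,"dy":-0.32,"dz":0.03,"twist":0}
    - {"dx":0,"dy":-0.32,"dz":0.04,"twist":0}
    - {"dx":0,"dy":-0.32,"dz":0.05,"twist":0}
    - {"dx":0,"dy":-0.31,"dz":0.06,"twist":0}
    - {"dx":0,"dy":-0.31,"dz":0.07,"twist":0}
    - {"dx":0,"dy":-0.31,"dz":0.08,"twist":0}

```text
time_s: 44.7
eef_pos: [528.7, -142.2, 246.1]
ee_rot: [-180.0, -0.0, -4.0]
contact_force: [2.1, -2.9, 2.7]
gripper_width: 0.125
finger_force: 15.0
```

Emit:
apply_moves:
  moves:
    - {"dx":0,"dy":-0.31,"dz":0.09,"twist":0}
    - {"dx":0,"dy":-0.3,"dz":0.09,"twist":0}
    - {"dx":0,"dy":-0.3,"dz":0.1,"twist":0}
    - {"dx":0,"dy":-0.3,"dz":0.11,"twist":0}
    - {"dx":0,"dy":-0.29,"dz":0.12,"twist":0}
    - {"dx":0,"dy":-0.29,"dz":0.13,"twist":0}
    - {"dx":0,"dy":-0.29,"dz":0.14,"twist":0}
    - {"dx":0,"dy":-0.28,"dz":0.15,"twist":0}

```text
time_s: 45.7
eef_pos: [531.9, -95.2, 227.4]
ee_rot: [-180.0, -0.0, -4.0]
contact_force: [5.3, -1.1, 0.7]
gripper_width: 0.124
finger_force: 15.0
```

Emit:
apply_moves:
  moves:
    - {"dx":0,"dy":-0.28,"dz":0.16,"twist":0}
    - {"dx":0,"dy":-0.27,"dz":0.17,"twist":0}
    - {"dx":0,"dy":-0.27,"dz":0.17,"twist":0}
    - {"dx":0,"dy":-0.26,"dz":0.18,"twist":0}
    - {"dx":0,"dy":-0.25,"dz":0.19,"twist":0}
    - {"dx":0,"dy":-0.25,"dz":0.2,"twist":0}
    - {"dx":0,"dy":-0.24,"dz":0.2,"twist":0}
    - {"dx":0,"dy":-0.24,"dz":0.21,"twist":0}
  newtons: 25

```text
time_s: 46.7
eef_pos: [534.8, -54.2, 197.7]
ee_rot: [180.0, -0.0, -4.0]
contact_force: [5.1, -1.4, -0.9]
gripper_width: 0.121
finger_force: 25.0
```

Emit:
apply_moves:
  moves:
    - {"dx":0,"dy":-0.23,"dz":0.22,"twist":0}
    - {"dx":0,"dy":-0.22,"dz":0.23,"twist":0}
    - {"dx":0,"dy":-0.22,"dz":0.23,"twist":0}
    - {"dx":0,"dy":-0.21,"dz":0.24,"twist":0}
    - {"dx":0,"dy":-0.2,"dz":0.25,"twist":0}
    - {"dx":0,"dy":-0.19,"dz":0.25,"twist":0}
    - {"dx":0,"dy":-0.19,"dz":0.26,"twist":0}
    - {"dx":0,"dy":-0.18,"dz":0.26,"twist":0}

```text
time_s: 47.7
eef_pos: [537.1, -21.8, 158.8]
ee_rot: [180.0, -0.0, -4.0]
contact_force: [6.7, -4.2, -2.4]
gripper_width: 0.121
finger_force: 25.0
```

Emit:
apply_moves:
  moves:
    - {"dx":0,"dy":-0.17,"dz":0.27,"twist":0}
    - {"dx":0,"dy":-0.16,"dz":0.27,"twist":0}
    - {"dx":0,"dy":-0.15,"dz":0.28,"twist":0}
    - {"dx":0,"dy":-0.14,"dz":0.28,"twist":0}
    - {"dx":0,"dy":-0.14,"dz":0.29,"twist":0}
    - {"dx":0,"dy":-0.13,"dz":0.29,"twist":0}
    - {"dx":0,"dy":-0.12,"dz":0.29,"twist":0}
    - {"dx":0,"dy":-0.11,"dz":0.3,"twist":0}

```text
time_s: 48.7
eef_pos: [538.6, -0.5, 113.2]
ee_rot: [179.9, -0.0, -4.0]
contact_force: [6.0, -10.6, -3.8]
gripper_width: 0.12
finger_force: 25.0
```

Emit:
apply_moves:
  moves:
    - {"dx":0,"dy":-0.1,"dz":0.3,"twist":0}
    - {"dx":0,"dy":-0.09,"dz":0.3,"twist":0}
    - {"dx":0,"dy":-0.08,"dz":0.3,"twist":0}
    - {"dx":0,"dy":-0.07,"dz":0.3,"twist":0}
    - {"dx":0,"dy":-0.06,"dz":0.3,"twist":0}
    - {"dx":0,"dy":-0.05,"dz":0.25,"twist":0}
    - {"dx":0,"dy":-0.03,"dz":0.2,"twist":0}
    - {"dx":0,"dy":-0.02,"dz":0.15,"twist":0}

```text
time_s: 49.7
eef_pos: [539.5, 7.8, 73.2]
ee_rot: [179.7, -0.0, -3.9]
contact_force: [-5.6, -23.3, 38.6]
gripper_width: 0.125
finger_force: 25.0
```

```bash
python3 - <<'E'
from h import *
d=cam('wrist'); b=cam('top'); s=arm.sense(); print(s['eef_pos'],s['contact_force'],s['torque'])
n=np.array([.9976,-.0698]); t=np.array([-.0698,-.9976])
for c in (d,b):
  W=cloud(c); S=W[...,:2]@n; T=W[...,:2]@t; Z=W[...,2]
  for lo,hi in ((0,30),(30,60),(60,90),(90,120),(120,150)):
    m=(S>400)&(S<670)&(T>lo)&(T<hi)&(Z>60)&(Z<120)
    if m.sum()>20: print(c['n'],lo,m.sum(),np.median(Z[m]).round(1))
cv2.imwrite('pics/w8.png',np.hstack([cv2.resize(d['img'],(400,300)),cv2.resize(cam('scene')['img'][100:280,160:400],(400,300))])[...,::-1])
E
```

```text
[539.49956446   7.7272416   73.18560304] [ -1.70054693 -21.37319604  19.49263342] [-3.80630401  0.12573164  0.00652328]
wrist 0 13777 87.7
wrist 30 12655 88.3
wrist 60 9802 88.4
wrist 90 4750 88.5
wrist 120 342 88.0
top 0 39 85.4
top 30 22 85.9
top 60 373 85.8
top 90 818 86.0
top 120 906 85.4
```

View pics/w8.png

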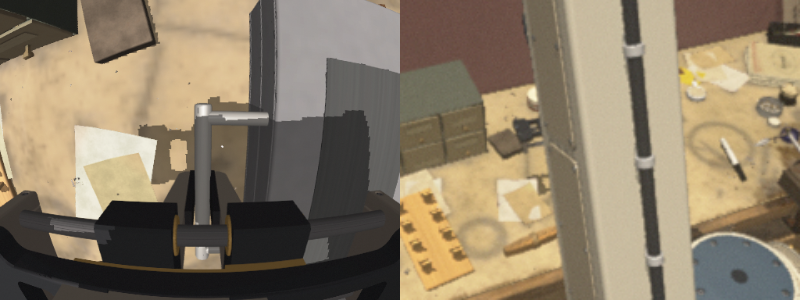

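The left picture (wrist) shows the cover flat on the case and the bar held at (203,180). The top camera reads its top at 85 to 86 mm all across, so it is closed. Releasing.

Emit:
apply_moves:
  moves:
    - {"dx":0,"dy":0,"dz":0,"twist":0}
    - {"dx":0,"dy":0,"dz":0,"twist":0}
    - {"dx":0,"dy":0,"dz":0,"twist":0}
  grip: -0.45

```text
time_s: 50.22
eef_pos: [538.1, 11.0, 71.2]
ee_rot: [-180.0, 0.1, -4.0]
contact_force: [0.2, -0.3, 0.6]
gripper_width: 0.273
finger_force: 0.0
```

Emit:
apply_moves:
  moves:
    - {"dx":0,"dy":0,"dz":-0.3,"twist":0}
    - {"dx":0,"dy":0,"dz":-0.5,"twist":0}
    - {"dx":0,"dy":0,"dz":-0.8,"twist":0}
    - {"dx":0,"dy":0,"dz":-1,"twist":0}
    - {"dx":0,"dy":0,"dz":-1,"twist":0}
    - {"dx":0,"dy":0,"dz":-1,"twist":0}
    - {"dx":-1,"dy":-1,"dz":-1,"twist":0}
    - {"dx":-1,"dy":-1,"dz":-1,"twist":0}

```text
time_s: 51.22
eef_pos: [501.8, 53.6, 205.6]
ee_rot: [-180.0, -0.1, -4.0]
contact_force: [0.2, 0.0, 0.6]
gripper_width: 0.272
finger_force: 0.0
```

Emit:
apply_moves:
  moves:
    - {"dx":-1,"dy":-1,"dz":-1,"twist":0}
    - {"dx":-1,"dy":-1,"dz":0,"twist":0}
    - {"dx":-1,"dy":-1,"dz":0,"twist":0}
    - {"dx":-1,"dy":-1,"dz":0,"twist":0}
    - {"dx":0,"dy":-1,"dz":0,"twist":0}
    - {"dx":0,"dy":-1,"dz":0,"twist":0}
    - {"dx":0,"dy":0,"dz":0,"twist":0}

```text
time_s: 52.1
eef_pos: [430.8, 179.5, 224.8]
ee_rot: [-180.0, -0.1, -3.9]
contact_force: [-0.2, -0.7, -0.5]
gripper_width: 0.273
finger_force: 0.0
```

```bash
python3 - <<'E'
from h import *
b=cam('top'); W=cloud(b); save(b,'t9.png',(100,130,420,290),2.4); print(arm.sense()['eef_pos'])
n=np.array([.9976,-.0698]); t=np.array([-.0698,-.9976]); S=W[...,:2]@n; T=W[...,:2]@t; Z=W[...,2]
for lo,hi in ((0,30),(30,60),(60,90),(90,120),(120,150)):
    m=(S>400)&(S<670)&(T>lo)&(T<hi)&(Z>60)&(Z<120); print(lo,m.sum(),np.median(Z[m]))
E
```

```text
[430.5943371  178.74435485 224.55055103]
0 946 85.31338900912056
30 938 85.94898501030173
60 944 85.85681948899537
90 948 85.90558061940203
120 940 85.14786859414426
```

View pics/t9.png

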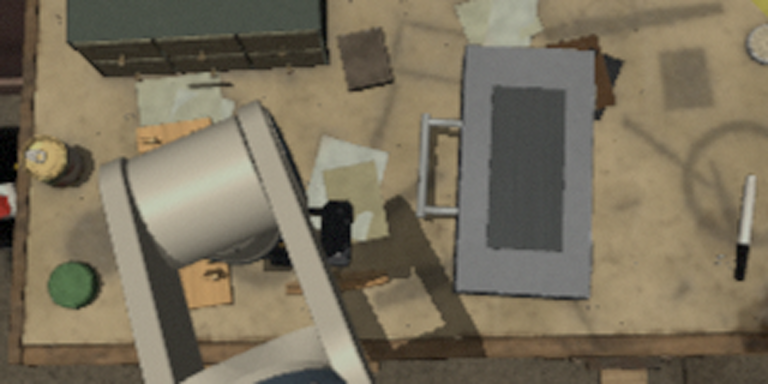

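The top picture shows the cover closed flat at (525,170), its bar at (425,165), and the other things in their places. Handing in.

```bash
python3 -c "
from bench import ticket; print(ticket.hand_in())"
```

```text
the job is handed in; nothing more can be done
None
```

The job is handed in: both drawplates (only two were on the stand) are in slots 1 and 3, the small green wax cake is in the end compartment, and the cover was lowered slowly by its bar until it lay flat and closed; the hand-in returned no verdict.

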